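# Change the block under the pinned marking template

### The arm

A 6-joint arm with a two-finger parallel gripper is mounted at the origin on a cart in front of the work surface, level with it; the furniture and walls round the work are solid. World frame = base frame: x ahead of the robot, y to its left, z up, the work surface at z = 0. Lengths are in mm, angles in degrees, forces in N, time in s.
With the tool pointing down it reaches from about 350 to 850 mm from the base axis. Payload 8.1 kg.
Tool frame: the origin (TCP) lies at the very end of the fingers, on their centre line; the grasp point (between the pads) lies 19 mm behind it (pinch_z is the z of the grasp point in the tool frame, in mm); z points along the fingers, y is the direction in which the jaws open and shut (so a half turn about z gives the same grasp; the last joint's range is limited). The gripper opens to 85 mm and grips with 20 to 120 N. Pads are 22 mm wide; open, the fingers measure 114 mm over their backs; the gripper's body (76 mm by 85 mm) begins 54 mm behind the grasp point. The pads swing forward as they close: fully open they stand 13 mm farther back than shut.
Start: joints at [-4.893, 7.471, 85.268, -0, 87.261, -4.893], TCP at [600.004, 0.022, 231.292] pointing down, gripper open.
Joint ranges: [-169.43, 169.43], [-51.17, 129.36], [1.28, 143.12], [-76.62, 256.62], [0, 156.53], [-152.29, 152.29]. Speed limits (degrees/s): [136.94, 136.94, 159.86, 180, 180, 180].

### API

Orientations are given as [roll, pitch, yaw] about the fixed x, y, z axes, in that order (R = Rz(yaw) Ry(pitch) Rx(roll)).
In Python, from bench import * gives the robot as it stands.
- The arm moves only by the shell command python3 -m creep 'ROWS' [FORCE]. ROWS is a JSON object of lists of equal length, an entry for each row: "translation": the shift along the tool's x, y, z in mm, a list of three; "rotation": the turn, a rotation vector about the tool's x, y, z in rad, a list of three; "claw": the finger opening in mm, from 0 to 85.4. In form: {"translation": [[dx, dy, dz], ...], "rotation": [[ax, ay, az], ...], "claw": [claw, ...]}. A call has 1 to 10 rows; each row shifts and turns the commanded pose from where the row before left it, along the tool's axes as they then stand; what a row does not reach is not made up. A row lasts 1/10 s, in which the tool goes at most 50 mm and 8.59 degrees, less where a joint would pass 70% of its speed; a pose out of reach is approached as far as the arm can. A call is refused whole if a number of a shift passes 50 or a number of a turn 0.15, either way. A call with a gripper value outside its range is refused whole. The fingers move at their own pace and stop on an object; FORCE is the grip in N (left out, the last holds). Time passes only in rows, so rows that do not move let the fingers close. It gives the time, the measured TCP pose, the force and the opening at its end, in the units of the state.
- sense(): the state, without advancing time (a new reading comes with each control period).
- snapshot(name): name is "scene" or "side" or "wrist"; returns a dict with "frame" (400x640x3 uint8, red, green, blue), "intrinsics" (3x3 intrinsics, pixels), "extrinsics" (4x4, takes a point from camera to world coordinates). Camera axes: x right, y up, looking along -z (the intrinsics and any distortion apply to the point x, -y, -z); pixel columns grow to the right and rows downward; lengths in mm; the calibration is good to about 2 mm. A picture is of the moment at which its call begins. There is no depth.
- hand_in(): hands the job in, once; it reports no verdict.
The state is a dict: "time": time; "joint_pos": joint angles; "qd": joint speeds; "joint_efforts": joint torques, N m; "tool_pos": TCP position; "tcp_rot": TCP orientation; "ft_force": force on the tool from outside, world axes, zero at the start; "wrist_torque": the same for the moment, N m; "finger_gap": finger opening in mm.
Only numpy, scipy, OpenCV 4.12 (cv2) and the standard library are available. Lean on these libraries where they do the work, as an engineer would, in place of code of your own. Each camera call takes 0.05 s, during which the arm holds its last target.

### The job

Swap the two metal setting blocks: the one under the template in the marking jig has to end up in the middle of the cork rest, and the one on the cork rest in the middle of the jig's floor, flat and lengthways from rail to rail. First lift the template off its two dowels and lay it flat on the grey mat, then use the mat too as the stopover for a block, and finish with the template seated fully down on both dowels over the new block. Leave the loupe, the cube and the ring where they are.

Things in the scene. Friction and masses are not known exactly. Their poses are not given: they have to be found in the camera images.
- jig: Fixed aluminium marking jig, 64 (x) x 116 (y) mm. Origin: centre of its underside, z up. Black rubber floor, top at z = 8 mm, between two rails along x at y = +-47 mm (56 x 18 mm, inner faces 76 mm apart, tops at z = 30 mm); the channel is open at both x ends. On each rail top at x = 0, y = +-47 mm stands an 8 mm dowel, 13 mm tall: straight for 6 mm, then tapering to a 3 mm nose.
- template: Loose dark steel plate, 48 (x) x 116 (y) x 8 mm, 0.15 kg. Origin: centre of its underside. Two 12 mm through holes at y = +-47 mm go over the dowels (either way round); 24 x 40 mm window in the middle. Two tabs, 36 mm along y, rise from the long edges to z = 22 mm, flush outside: grip across x, 48 mm wide, at y = 0. Starts seated on the jig, underside 30 mm above the jig's origin.
- large_block: Loose aluminium setting block, 30 (x) x 50 (y) x 20 (z) mm, 0.08 kg nominal. Origin: centre of its underside; the long side is y. Starts either in the jig under the template or on the cork rest.
- small_block: Loose aluminium setting block, 22 (x) x 45 (y) x 18 (z) mm, 0.05 kg nominal. Origin: centre of its underside; the long side is y. Starts at the other of the two places.
- cork_rest: Fixed flat rest, plywood board with cork top, 80 (x) x 90 (y) mm, cork top 8 mm above the origin (centre of the underside). No rim. A block stands on it at the start.
- mat: Fixed flat grey plastic mat (a thick bench pad), 130 (x) x 170 (y) x 8 mm, empty at the start. Origin: centre of its underside (top is 8 mm above). Stopover place; roomy enough for the template and a block side by side.
- loupe: Bystander: black cup loupe, 34 mm wide, 31 mm high, standing loose. Origin: centre of its underside.
- cube: Bystander: aluminium setting block, 30 x 30 x 30 mm cube, loose. Origin: centre of its underside.
- ring: Bystander: turned metal ring, 26 mm across, 16 mm high, loose. Origin: centre of its underside.
Not all that is in view belongs to the job. What is shaped like the large_block but blue or green is not meant.

How it is judged (in metres and radians):
On the way, in this order (a step that is already met when the one before it is completed fails the run):
1. the template lies flat on the mat, let go (x of template in the frame of mat between -0.065 and 0.065 m and y of template in the frame of mat between -0.085 and 0.085 m and z of template in the frame of mat below 0.012 m and angle between template's own z axis and vertical below 0.1 rad and linear speed of template below 0.02 m/s and contact force between the fingers and template below 0.1 N), for 0.2 s.
2. one of the two blocks stands flat on the mat, let go (((x of large_block in the frame of mat between -0.065 and 0.065 m and y of large_block in the frame of mat between -0.085 and 0.085 m and z of large_block in the frame of mat below 0.012 m and angle between large_block's own z axis and vertical below 0.1 rad and linear speed of large_block below 0.02 m/s and contact force between the fingers and large_block below 0.1 N) or (x of small_block in the frame of mat between -0.065 and 0.065 m and y of small_block in the frame of mat between -0.085 and 0.085 m and z of small_block in the frame of mat below 0.012 m and angle between small_block's own z axis and vertical below 0.1 rad and linear speed of small_block below 0.02 m/s and contact force between the fingers and small_block below 0.1 N))), for 0.2 s.
At the end, for the whole second after the job is handed in: The jig's first block lies flat within 20 mm of the cork rest's centre; the other flat on the jig's floor, within 14 mm of its centre, long side along the jig's y within 0.45 rad; the template is down on both dowels (within 6 mm of centre, 3 mm of fully down, level); all at rest (horizontal distance between template and jig below 0.006 m and z of template in the frame of jig below 0.033 m and angle between template's own z axis and vertical below 0.05 rad and angle between the y axis of template and the y axis of jig, either way round below 0.1 rad and ((horizontal distance between large_block and jig below 0.014 m and z of large_block in the frame of jig below 0.012 m and angle between each of large_block, small_block's own z axis and vertical below 0.1 rad and angle between the y axis of large_block and the y axis of jig, either way round below 0.45 rad and horizontal distance between small_block and cork_rest below 0.02 m and z of small_block in the frame of cork_rest below 0.012 m) or (horizontal distance between small_block and jig below 0.014 m and z of small_block in the frame of jig below 0.012 m and angle between each of small_block, large_block's own z axis and vertical below 0.1 rad and angle between the y axis of small_block and the y axis of jig, either way round below 0.45 rad and horizontal distance between large_block and cork_rest below 0.02 m and z of large_block in the frame of cork_rest below 0.012 m)) and distance of each of large_block, small_block from where it was at the start of the episode above 0.08 m and linear speed of each of large_block, small_block, template below 0.02 m/s and angular speed of each of large_block, small_block, template below 0.2 rad/s); the robot touches nothing.
It fails at once if the loupe, the cube or the ring is shifted by more than 25 mm (distance of any of loupe, cube, ring from where it was at the start of the episode above 0.025 m).
It also fails if it takes over 128 s, if anything falls off the work surface, if the arm or the gripper's body presses on something with over 40 N, if the wrist force passes 120 N, or if a joint passes its speed limit or range.

## Working session

There is one attempt and no reset: what is moved stays moved. The work goes in short steps, Python scripts to look and compute and a shell command to move; the robot and the scene stay as the last step left them, time stands still between calls to the robot, and variables do not carry over. Pictures are saved under pics/ and viewed, and the job is handed in when it is done.

```bash
mkdir -p pics; ls
cat > h.py <<'E'
from bench import *
import numpy as np, cv2
def save(name,fn):
    s=snapshot(name); cv2.imwrite('pics/'+fn+'.png',s['frame'][:,:,::-1]); np.savez('pics/'+fn+'.npz',K=s['intrinsics'],E=s['extrinsics'],f=s['frame']); return s
def load(fn):
    return np.load('pics/'+fn+'.npz')
def ray(s,u,v):
    K=np.array(s['K']);E=np.array(s['E'])
    d=np.linalg.inv(K)@np.array([u,v,1.0]); d=np.array([d[0],-d[1],-d[2]])
    return E[:3,3],E[:3,:3]@d
def onz(s,u,v,z):
    o,d=ray(s,u,v); t=(z-o[2])/d[2]; return o+t*d
def proj(s,p):
    K=np.array(s['K']);E=np.array(s['E']); c=np.linalg.inv(E)@np.append(p,1)
    q=K@np.array([c[0],-c[1],-c[2]]); return q[:2]/q[2]
def tri(obs):
    A=np.zeros((3,3));b=np.zeros(3)
    for s,u,v in obs:
        o,d=ray(s,u,v); d=d/np.linalg.norm(d); P=np.eye(3)-np.outer(d,d); A+=P;b+=P@o
    p=np.linalg.solve(A,b); return p,[np.round(proj(s,p)-[u,v],1) for s,u,v in obs]
E
python3 - <<'E'
from h import *
print({k:np.round(v,3).tolist() for k,v in sense().items()})
for n in ['scene','side','wrist']:
    s=save(n,n+'0'); print(n,np.round(s['intrinsics'],1).tolist(),np.round(s['extrinsics'],3).tolist(),[k for k in s])
E
```

```text
pics
{'time': 0.0, 'joint_pos': [-4.894, 7.512, 85.329, 0.0, 87.259, -4.892], 'qd': [-0.057, -0.019, 0.02, -0.01, 0.007, 0.023], 'joint_efforts': [-0.002, -56.94, -50.056, -0.0, 0.014, 0.0], 'tool_pos': [599.474, 0.061, 230.282], 'tcp_rot': [-179.9, -0.009, 89.998], 'ft_force': [0.434, -0.053, 0.242], 'wrist_torque': [-0.021, -0.0, -0.047], 'finger_gap': 85.253}
scene [[386.9, 0.0, 318.4], [0.0, 386.9, 199.7], [0.0, 0.0, 1.0]] [[0.427, 0.474, -0.77, -273.441], [-0.904, 0.216, -0.369, -627.836], [-0.009, 0.853, 0.521, 633.774], [0.0, 0.0, 0.0, 1.0]] ['frame', 'intrinsics', 'extrinsics']
side [[373.3, 0.0, 313.7], [0.0, 373.3, 199.0], [0.0, 0.0, 1.0]] [[0.827, 0.375, -0.419, 176.605], [-0.562, 0.544, -0.623, -852.968], [-0.005, 0.75, 0.661, 684.045], [0.0, 0.0, 0.0, 1.0]] ['frame', 'intrinsics', 'extrinsics']
wrist [[295.4, 0.0, 319.3], [0.0, 295.4, 201.0], [0.0, 0.0, 1.0]] [[1.0, -0.001, 0.003, 599.258], [-0.0, 0.955, 0.298, 77.022], [-0.003, -0.298, 0.955, 373.023], [0.0, 0.0, 0.0, 1.0]] ['frame', 'intrinsics', 'extrinsics']
```

View pics/scene0.png

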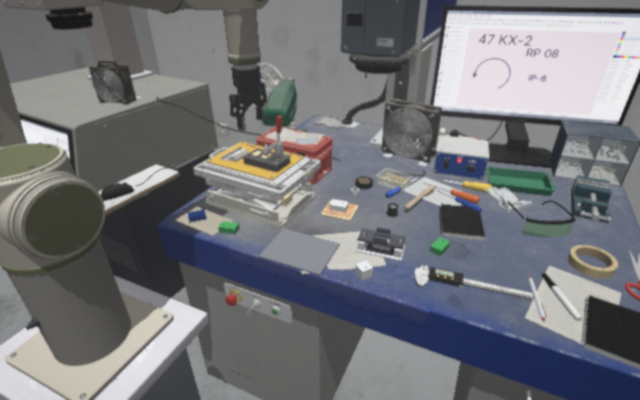

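View pics/side0.png

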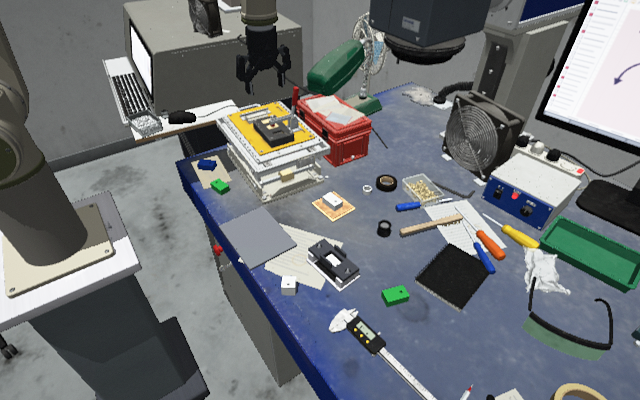

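View pics/wrist0.png

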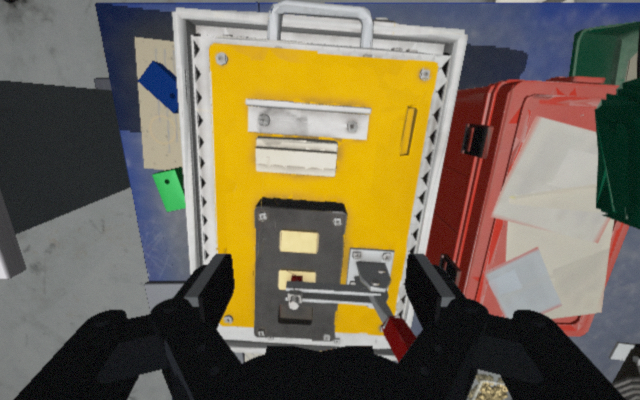

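The scene view shows the mat at about (300,250), the jig with template at (382,243), the cork rest with a block at (340,208), the cube at (364,267), the loupe at (392,209), and the ring near (362,183). In the side view they sit at mat (258,235), jig (333,262), rest (333,203), cube (289,285), loupe (384,228) and ring (367,189). I'll enlarge both for measuring.

Run:
```python
from h import *
for n,(x0,y0,w,h) in {'scene0':(250,165,200,125),'side0':(210,170,200,140)}.items():
    f=cv2.imread('pics/%s.png'%n)[y0:y0+h,x0:x0+w]
    cv2.imwrite('pics/%s_c.png'%n,cv2.resize(f,None,fx=4,fy=4,interpolation=cv2.INTER_CUBIC))
s=load('side0');c=load('scene0')
for nm,a,b in [('mat',(300,250),(258,235)),('jig',(382,240),(333,260)),('rest',(340,208),(333,204)),('cube',(364,267),(289,285)),('loupe',(392,209),(384,228)),('ring',(362,183),(367,189))]:
    p,e=tri([(c,*a),(s,*b)]); print(nm,p.round(0),e, onz(c,*a,15).round(0),onz(s,*b,15).round(0))
```

```text
mat [ 419. -241.   -2.] [array([-0.1, -0.1]), array([0. , 0.2])] [ 400. -252.   15.] [ 413. -256.   15.]
jig [ 512. -431.   27.] [array([-0.2, -0.2]), array([0.1, 0.3])] [ 527. -428.   15.] [ 518. -422.   15.]
rest [ 636. -263.    7.] [array([-0.1, -0.2]), array([0. , 0.3])] [ 624. -268.   15.] [ 632. -269.   15.]
cube [ 399. -425.   20.] [array([0.6, 0.9]), array([-0.2, -1.2])] [ 407. -421.   15.] [ 400. -424.   15.]
loupe [ 686. -409.   12.] [array([0.2, 0.3]), array([-0.1, -0.3])] [ 683. -410.   15.] [ 683. -412.   15.]
ring [ 713. -305.   59.] [array([0.7, 1.2]), array([-0.3, -1.6])] [ 796. -276.   15.] [ 747. -272.   15.]
```

View pics/side0_c.png

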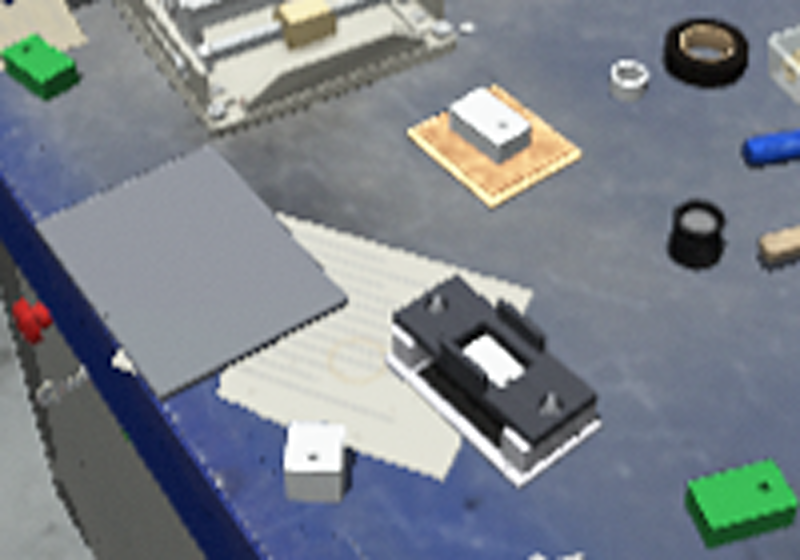

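View pics/scene0_c.png

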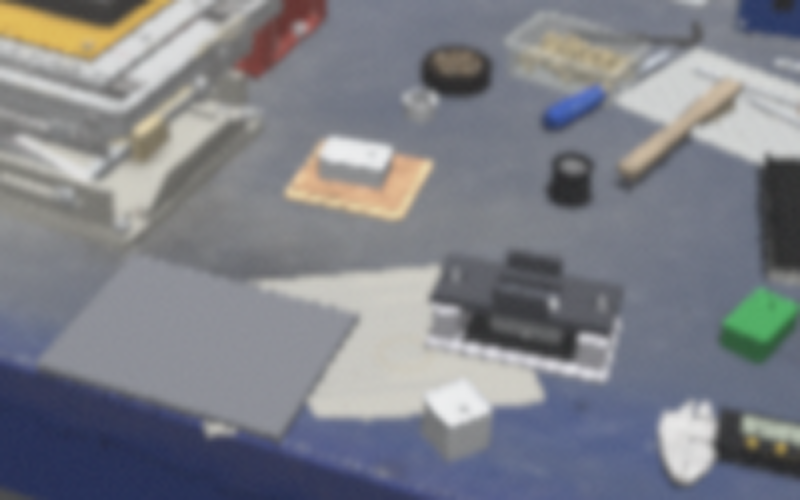

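Both enlargements agree: the jig's channel opens towards the mat, there are two green decoys, and the rest block is bright aluminium. The scene camera is blurry, so I'll move the wrist camera over the work.

```bash
python3 -m creep '{"translation": [[-40,-14,0],[-40,-14,0],[-40,-14,0],[-40,-14,0],[-40,-14,0],[-40,-10,0],[-30,0,0],[-20,0,0],[0,0,0]], "rotation": [[0,0,0],[0,0,0],[0,0,0],[0,0,0],[0,0,0],[0,0,0],[0,0,0],[0,0,0],[0,0,0]], "claw": [85,85,85,85,85,85,85,85,85]}' 40
python3 - <<'E'
from h import *
s=save('wrist','w1'); print(np.round(s['extrinsics'],3).tolist())
E
```

```text
time: 1.05
tool_pos: [519.5, -292.1, 230.8]
tcp_rot: [-180.0, 0.0, 89.8]
ft_force: [-0.6, 0.2, -0.9]
finger_gap: 84.8
[[1.0, 0.002, 0.003, 519.341], [-0.003, 0.955, 0.298, -215.109], [-0.002, -0.298, 0.955, 373.452], [0.0, 0.0, 0.0, 1.0]]
```

View pics/w1.png

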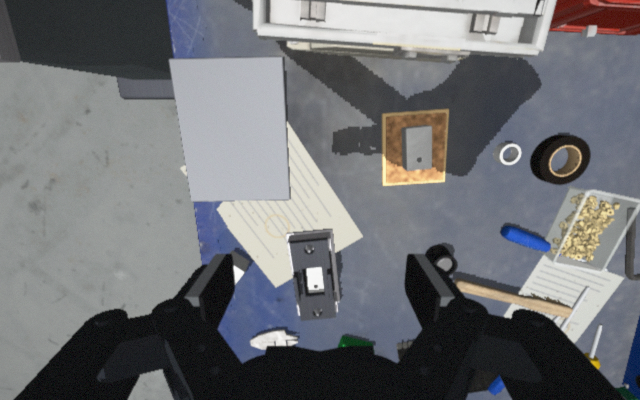

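The wrist view shows the jig at (313,273) with window (315,279), the mat at (230,128), the rest at (416,147) with its block at (418,147), the ring at (509,154), the loupe at (441,259), and the cube half hidden at (238,266). Next is a second wrist position.

```bash
python3 -m creep '{"translation": [[-30,5,0],[-40,5,0],[-30,0,0],[-10,0,0],[0,0,0]], "rotation": [[0,0,0],[0,0,0],[0,0,0],[0,0,0],[0,0,0]], "claw": [85,85,85,85,85]}'
python3 - <<'E'
from h import *
s=save('wrist','w2'); print(np.round(s['extrinsics'],3).tolist())
for n in 'w1','w2':
    f=cv2.imread('pics/%s.png'%n); y0=60 if n=='w1' else 0
    cv2.imwrite('pics/%s_c.png'%n,cv2.resize(f[y0:y0+275,160:530],None,fx=2.15,fy=2.15,interpolation=cv2.INTER_CUBIC))
E
```

```text
time: 1.6
tool_pos: [530.2, -399.7, 230.7]
tcp_rot: [-180.0, -0.1, 90.0]
ft_force: [0.0, 1.0, -0.0]
finger_gap: 85.0
[[1.0, -0.0, 0.002, 529.855], [-0.001, 0.955, 0.297, -322.85], [-0.002, -0.297, 0.955, 373.453], [0.0, 0.0, 0.0, 1.0]]
```

View pics/w2_c.png

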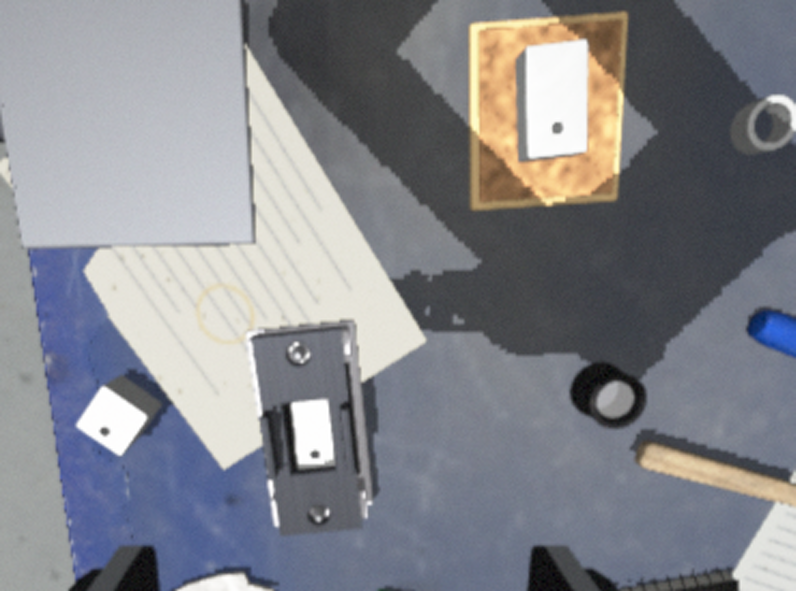

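View pics/w1_c.png

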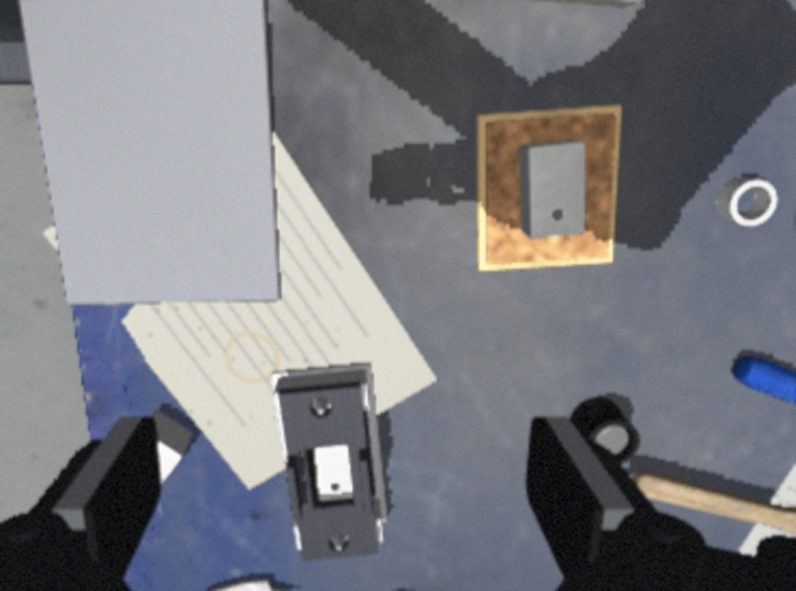

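Run:
```python
from h import *
a=load('w1');b=load('w2')
def A(u,v): return (a,160+u/2.15,60+v/2.15)
def B(u,v): return (b,160+u/2.15,v/2.15)
P={'dowN':((321,406),(299,352)),'dowS':((340,544),(319,514)),
'rTL':((479,116),(472,23)),'rTR':((620,106),(627,13)),'rBR':((613,262),(617,200)),'rBL':((480,270),(470,209)),
'kTL':((530,145),(526,46)),'kTR':((583,142),(586,40)),'kBR':((584,233),(587,152)),'kBL':((534,238),(530,158)),
'mBR':((279,298),(253,241)),'mBL':((67,302),(22,246)),'tBL':((303,557),(282,534)),'tBR':((378,553),(366,530)),'loupe':((604,432),(609,396)),'ring':((752,202),(772,122))}
R={}
for k,(p,q) in P.items():
    x,e=tri([A(*p),B(*q)]); R[k]=x; print(k,x.round(1),[i.tolist() for i in e])
d=R['dowS']-R['dowN'];print('dowel span',np.linalg.norm(d),'mid',(R['dowN']+R['dowS'])/2,'axis deg',np.degrees(np.arctan2(d[1],d[0])))
for n,l in (('rest','r'),('blk','k')):
    c=np.mean([R[l+i] for i in ('TL','TR','BR','BL')],0); print(n,c.round(1)); 
    for i,j in ('TL','TR'),('TR','BR'),('BR','BL'),('BL','TL'):
        d=R[l+j]-R[l+i]; print(np.hypot(*d[:2]).round(1),np.degrees(np.arctan2(d[1],d[0])).round(1))
c=load('scene0');s=load('side0')
print('tower corner', tri([(c,250+130/4,165+235/4),(s,210+215/4,170+130/4)]), 'tower top', tri([(c,266,212),(s,263,193)]))
# mat corners from side/scene
for p,q in [((135,255),(207,148)),((357,318),(347,300)),((280,436),(165,395)),((40,362),(38,220))]:
    print('mat',tri([(c,250+p[0]/4,165+p[1]/4),(s,210+q[0]/4,170+q[1]/4)])[0].round(0), onz(s,210+q[0]/4,170+q[1]/4,8).round(0))
print('cubetop',onz(b,160+115/2.15,420/2.15,30).round(1))
```

```text
dowN [ 505.8 -382.4   38. ] [[0.1, -0.0], [-0.2, 0.0]]
dowS [ 516.1 -474.1   43. ] [[-0.2, 0.0], [0.2, -0.0]]
rTL [ 594.3 -221.1    6.8] [[0.1, -0.0], [-0.1, 0.0]]
rTR [ 672.7 -216.     4.1] [[0.1, -0.0], [-0.1, 0.0]]
rBR [ 679.2 -304.8    4.7] [[-0.2, 0.0], [0.2, -0.0]]
rBL [ 599.6 -309.3    5.6] [[-0.6, 0.0], [0.7, -0.1]]
kTL [ 618.2 -235.7   24.8] [[-0.3, 0.0], [0.3, -0.1]]
kTR [ 645.5 -234.1   27.9] [[0.0, -0.0], [-0.0, 0.0]]
kBR [ 652.3 -283.1   25.8] [[0.1, -0.0], [-0.1, 0.0]]
kBL [ 624.3 -285.8   26. ] [[-0.4, 0.0], [0.4, -0.1]]
mBR [ 479.8 -326.1    6.9] [[-0.1, 0.0], [0.1, -0.0]]
mBL [ 351.  -328.7    5.8] [[-0.1, 0.0], [0.1, -0.0]]
tBL [ 492.9 -491.7   33. ] [[0.3, -0.1], [-0.3, 0.0]]
tBR [ 541.8 -489.8   31.7] [[0.8, -0.1], [-0.9, 0.1]]
loupe [ 683.1 -412.1   15.5] [[0.3, 0.0], [-0.3, -0.0]]
ring [ 749.1 -267.8   15. ] [[0.2, -0.0], [-0.2, 0.0]]
dowel span 92.41137624233978 mid [ 510.94901493 -428.27374789   40.54129375] axis deg -83.6190618686867
rest [ 636.4 -262.8    5.3]
78.6 3.7
89.0 -85.8
79.7 -176.7
88.4 93.5
blk [ 635.1 -259.7   26.1]
27.4 3.5
49.5 -82.2
28.1 -174.4
50.5 96.9
tower corner (array([ 484.32267822, -153.50834316,   12.16647425]), [array([0.3, 0.5]), array([-0.1, -0.6])]) tower top (array([512.52760979, -88.98545344,   3.65299203]), [array([2.5, 4.3]), array([-1.2, -5. ])])
mat [ 473. -163.    7.] [ 472. -164.    8.]
mat [ 481. -326.   -0.] [ 477. -332.    8.]
mat [ 356. -328.    0.] [ 354. -334.    8.]
mat [ 352. -162.    4.] [ 351. -163.    8.]
cubetop [ 400.9 -422.4   30. ]
```

Checks: the dowel span is 92.4 mm (94 expected). The rest measures 79x89 mm and its block 28x50 mm with its top at about 26–28, so the large block is on the cork and the small one in the jig. My heights read 2–3 mm low. Next I'll check the tower's height beside the work and take single-view estimates for the jig angle.

Run:
```python
from h import *
f=cv2.imread('pics/side0.png')[80:240,170:370]
cv2.imwrite('pics/tower.png',cv2.resize(f,None,fx=4,fy=3.7,interpolation=cv2.INTER_CUBIC))
a=load('w1');b=load('w2')
def A(u,v,z): return onz(a,160+u/2.15,60+v/2.15,z)
def B(u,v,z): return onz(b,160+u/2.15,v/2.15,z)
for F,n,s in ((A,(321,406),(340,544)),(B,(299,352),(319,514))):
    p=F(*n,43);q=F(*s,43);d=p-q; print(p.round(1),q.round(1),((p+q)/2).round(1),np.linalg.norm(d),np.degrees(np.arctan2(d[1],d[0])))
for p in [(282,534),(366,530),(250,336)]: print(B(*p,38).round(1))
```

```text
[ 505.8 -380.    43. ] [ 516.4 -474.1   43. ] [ 511.1 -427.    43. ] 94.72586307055121 96.38216599357686
[ 506.4 -381.5   43. ] [ 515.8 -474.2   43. ] [ 511.1 -427.9   43. ] 93.14601967916751 95.80539351423388
[ 493.9 -489.2   38. ]
[ 542.8 -486.6   38. ]
[ 480.3 -373.9   38. ]
```

View pics/tower.png

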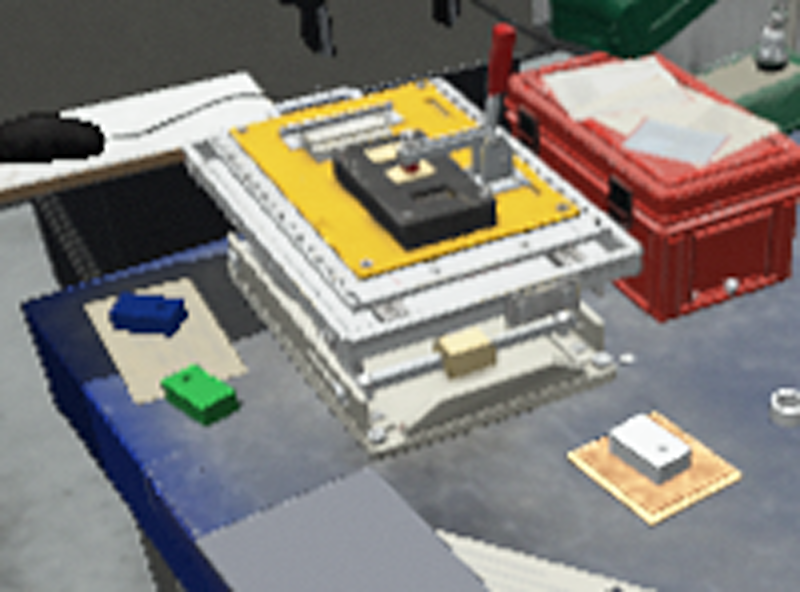

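The tower crop shows the white frame's near top corner at about (257,171) px and its foot at about (263,202) px.

Run:
```python
from h import *
a=load('w1');s=load('side0');c=load('scene0')
print(onz(s,263.3,202,0))
print('top', tri([(a,258,38),(s,257,171.4)]))
print('right corner', tri([(a,545,50),(s,170+638/4,80+262/3.7)]))
print(tri([(a,258,38),(s,257,171.4),(c,221,204)]))
```

```text
[ 488.97097901 -140.53386841    0.        ]
top (array([ 472.7716831 , -164.14264555,  126.84790554]), [array([-0.6, -0.5]), array([0.2, 0. ])])
right corner (array([ 694.39579461, -170.00159085,  109.89451758]), [array([-7.6, -0.5]), array([ 1.5, -1.2])])
(array([450.05561173, -97.34767626,  85.14882718]), [array([-23.5, -80.5]), array([-17.7,   3. ]), array([35.7, -0.4])])
```

```bash
python3 -m creep '{"translation": [[-14,-9,10],[-14,-10,40],[0,0,40],[0,0,20],[0,0,0]], "rotation": [[0,0,-0.05],[0,0,-0.055],[0,0,0],[0,0,0],[0,0,0]], "claw": [85,85,85,85,85]}'
python3 - <<'E'
from h import *
s=save('wrist','w3'); save('side','s3')
E
```

```text
time: 2.15
tool_pos: [510.1, -424.4, 116.6]
tcp_rot: [-179.7, -0.4, 96.1]
ft_force: [-0.2, 0.6, -0.1]
finger_gap: 85.2
```

View pics/w3.png

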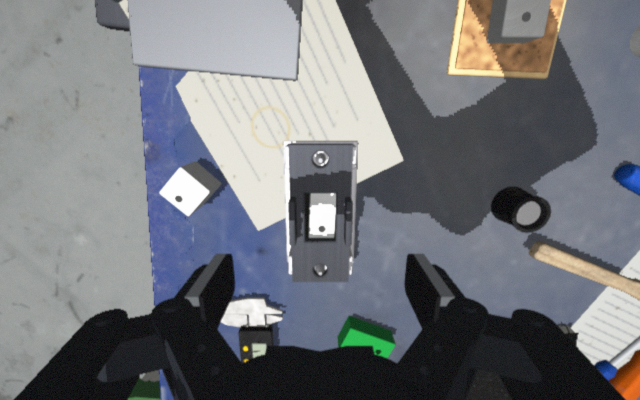

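The template stands upright in the picture (dowels at (320.5,159) and (320.5,270)), so the yaw is right. I'll compute the residual.

Run:
```python
from h import *
s=load('w3'); st=sense(); print(st['tool_pos'],st['tcp_rot'])
p=onz(s,320.5,159,43);q=onz(s,320.5,269.5,43);m=(p+q)/2;d=p-q
print(p,q,m,np.linalg.norm(d[:2]),np.degrees(np.arctan2(d[1],d[0])))
a=load('w1');b=load('w2')
print(tri([(s,320.5,159),(a,160+321/2.15,60+406/2.15),(b,160+299/2.15,352/2.15)]),tri([(s,320.5,269.5),(a,160+340/2.15,60+544/2.15),(b,160+319/2.15,514/2.15)]))
c=np.linalg.inv(s['E']);
# tool frame offset
th=np.radians(st['tcp_rot'][2]); x=np.array([np.cos(th),np.sin(th)]);y=np.array([np.sin(th),-np.cos(th)])
v=m[:2]-st['tool_pos'][:2]; print('tool dx,dy',v@x,v@y)
```

```text
[ 512.43561996 -427.04663005  122.06045652] [ 1.79988234e+02 -1.71097222e-02  9.61019764e+01]
[ 505.44856884 -382.22145074   43.        ] [ 515.25413197 -473.07737401   43.        ] [ 510.35135041 -427.64941238   43.        ] 91.38352073395853 96.15976587955161
(array([ 505.68355348, -382.91499025,   36.93302978]), [array([ 0.2, -0.3]), array([ 0.1, -0.1]), array([-0.2,  0.3])]) (array([ 515.81234192, -474.22694088,   42.26330994]), [array([0.5, 0.8]), array([-0.4, -0.3]), array([ 0.1, -0.2])])
tool dx,dy -0.3778126667728503 -2.1365354394114977
```

```bash
python3 -m creep '{"translation": [[0,-1,30],[0,-0.5,30],[0,0,20],[0,0,12],[0,0,0],[0,0,0],[0,0,0]], "rotation": [[0,0,0],[0,0,0],[0,0,0],[0,0,0],[0,0,0],[0,0,0],[0,0,0]], "claw": [85,85,80,70,65,65,65]}'
python3 - <<'E'
from h import *
st=sense(); print(st['tool_pos'],st['tcp_rot'],st['finger_gap'],st['ft_force'])
save('side','s4')
f=cv2.imread('pics/s4.png')[190:320,230:430]; cv2.imwrite('pics/s4c.png',cv2.resize(f,None,fx=4,fy=4,interpolation=cv2.INTER_CUBIC))
E
```

```text
time: 2.95
tool_pos: [511.5, -429.7, 31.8]
tcp_rot: [179.9, 0.2, 96.0]
ft_force: [0.3, -0.5, 0.1]
finger_gap: 64.7
[ 511.538832   -429.67320241   31.77882039] [1.79868744e+02 1.57416187e-01 9.60244557e+01] 64.68839584561208 [ 0.3418682  -0.51187632  0.13901561]
```

View pics/s4c.png

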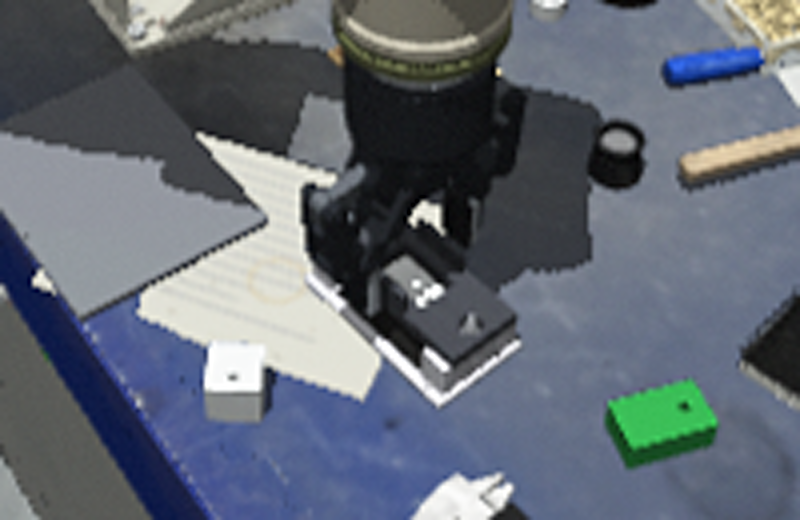

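Fingers straddle the tabs in the side view, with nothing touching. Going 2 mm lower, then closing.

```bash
python3 -m creep '{"translation": [[2,0,2],[0,0,0],[0,0,0],[0,0,0],[0,0,0],[0,0,0],[0,0,0],[0,0,0]], "rotation": [[0,0,0],[0,0,0],[0,0,0],[0,0,0],[0,0,0],[0,0,0],[0,0,0],[0,0,0]], "claw": [60,52,46,40,40,40,40,40]}' 50; python3 -m creep '{"translation": [[0,0,-5],[0,0,-8],[0,0,-12],[0,0,-15],[0,0,-20],[0,0,0],[0,0,0]], "rotation": [[0,0,0],[0,0,0],[0,0,0],[0,0,0],[0,0,0],[0,0,0],[0,0,0]], "claw": [40,40,40,40,40,40,40]}'
python3 - <<'E'
from h import *
save('side','s5');save('wrist','w5')
f=cv2.imread('pics/s5.png')[190:320,230:430]; cv2.imwrite('pics/s5c.png',cv2.resize(f,None,fx=4,fy=4,interpolation=cv2.INTER_CUBIC))
E
```

```text
time: 3.8
tool_pos: [510.2, -426.8, 27.8]
tcp_rot: [180.0, 0.0, 96.0]
ft_force: [-0.4, 1.1, 5.2]
finger_gap: 47.0
time: 4.5
tool_pos: [510.6, -427.3, 88.6]
tcp_rot: [179.9, 0.1, 96.0]
ft_force: [0.8, 0.7, -1.2]
finger_gap: 47.0
```

View pics/s5c.png

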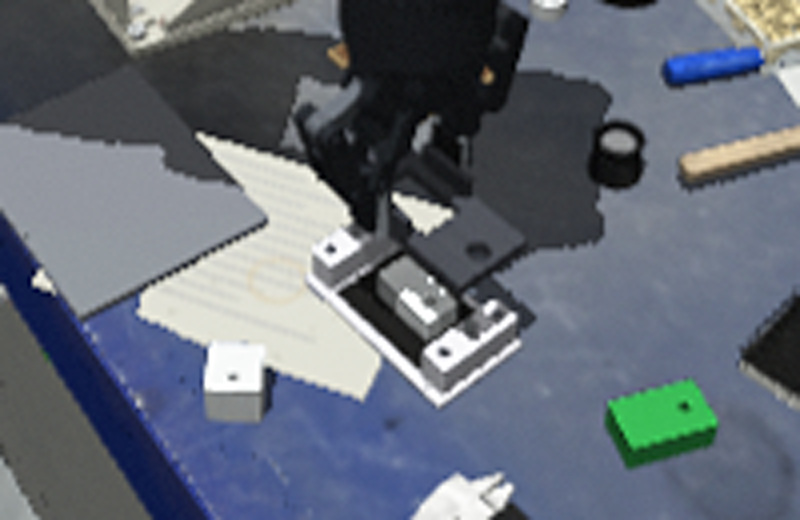

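View pics/w5.png

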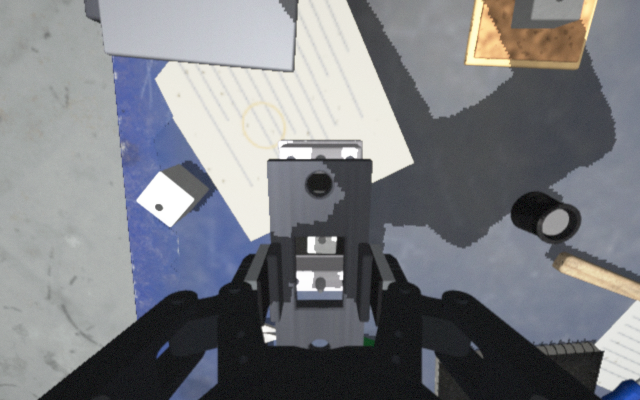

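The template is held level at 47 mm opening, and the jig is uncovered with the small block in its channel, lengthways. Next I move over the mat's left part.

```bash
python3 -m creep '{"translation": [[20,-10,0],[30,-18,0],[35,-21,0],[35,-21,0],[30,-18,0],[20,-13,0],[9,-6,0],[0,0,0],[0,0,0]], "rotation": [[0,0,0],[0,0,0.0],[0,0,0.03],[0,0,0.03],[0,0,0.03],[0,0,0],[0,0,0],[0,0,0],[0,0,0]], "claw": [40,40,40,40,40,40,40,40,40]}'
python3 - <<'E'
from h import *
save('wrist','w6');st=sense();print(st['tool_pos'],st['finger_gap'])
E
```

```text
time: 5.5
tool_pos: [390.6, -256.7, 87.4]
tcp_rot: [180.0, 0.0, 90.9]
ft_force: [0.9, -0.2, -1.0]
finger_gap: 46.6
[ 390.72419758 -256.96452994   87.53271125] 47.04845553612798
```

View pics/w6.png

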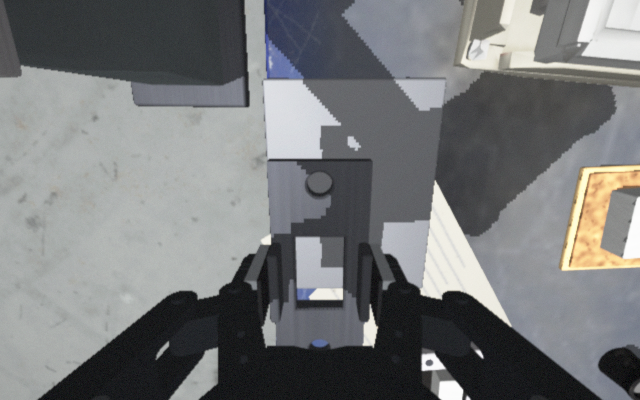

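The template hangs over the mat's left half: the mat's left and right edges are at columns 266 and 430, and the front edge is seen through the window at row 290, i.e. y ≈ -330. Lowering.

```bash
python3 -m creep '{"translation": [[0,0,25],[0,0,25],[0,0,15],[0,0,8],[0,0,0],[0,0,0]], "rotation": [[0,0,0],[0,0,0],[0,0,0],[0,0,0],[0,0,0],[0,0,0]], "claw": [40,40,40,40,40,40]}';python3 -m creep '{"translation": [[0,0,2],[0,0,2],[0,0,0],[0,0,0]], "rotation": [[0,0,0],[0,0,0],[0,0,0],[0,0,0]], "claw": [40,40,40,40]}'
```

```text
time: 6.15
tool_pos: [390.6, -256.7, 14.9]
tcp_rot: [180.0, 0.0, 90.8]
ft_force: [-0.1, -0.1, -1.2]
finger_gap: 47.1
time: 6.55
tool_pos: [390.1, -256.1, 10.5]
tcp_rot: [180.0, 0.0, 90.9]
ft_force: [0.0, 0.3, -1.7]
finger_gap: 46.8
```

```bash
python3 -m creep '{"translation": [[0,0,1.5],[0,0,1.5],[0,0,0],[0,0,0]], "rotation": [[0,0,0],[0,0,0],[0,0,0],[0,0,0]], "claw": [40,40,40,40]}';python3 -m creep '{"translation": [[0,0,0.5],[0,0,0],[0,0,0]], "rotation": [[0,0,0],[0,0,0],[0,0,0]], "claw": [40,40,40]}'
```

```text
time: 6.95
tool_pos: [390.0, -256.0, 7.2]
tcp_rot: [-180.0, -0.0, 90.9]
ft_force: [0.4, 0.6, -1.3]
finger_gap: 46.9
time: 7.25
tool_pos: [390.0, -256.0, 6.8]
tcp_rot: [-180.0, -0.0, 90.9]
ft_force: [-0.2, -0.9, -1.9]
finger_gap: 47.3
```

```bash
python3 -m creep '{"translation": [[0,0,1],[0,0,0.5],[0,0,0]], "rotation": [[0,0,0],[0,0,0],[0,0,0]], "claw": [40,40,40]}';python3 -m creep '{"translation": [[0,0,0.8],[0,0,0],[0,0,0]], "rotation": [[0,0,0],[0,0,0],[0,0,0]], "claw": [40,40,40]}'
```

```text
time: 7.55
tool_pos: [390.1, -256.1, 5.7]
tcp_rot: [-180.0, 0.0, 90.9]
ft_force: [-2.4, 0.9, 5.0]
finger_gap: 47.2
time: 7.85
tool_pos: [390.2, -256.1, 5.6]
tcp_rot: [-180.0, -0.0, 90.9]
ft_force: [-6.0, 4.9, 15.6]
finger_gap: 47.6
```

Contact at TCP z ≈ 5.7, which matches the 8 mm mat plus the 2.2 mm grasp offset. Release and rise.

```bash
python3 -m creep '{"translation": [[0,0,-1],[0,0,0],[0,0,0],[0,0,-10],[0,0,-30],[0,0,-40],[0,0,-40],[0,0,-20],[0,0,0]], "rotation": [[0,0,0],[0,0,0],[0,0,0],[0,0,0],[0,0,0],[0,0,0],[0,0,0],[0,0,0],[0,0,0]], "claw": [55,62,62,62,62,62,70,70,70]}'
python3 - <<'E'
from h import *
save('wrist','w7');save('side','s7')
f=cv2.imread('pics/s7.png')[170:310,200:400]; cv2.imwrite('pics/s7c.png',cv2.resize(f,None,fx=4,fy=4,interpolation=cv2.INTER_CUBIC))
E
```

```text
time: 8.75
tool_pos: [392.2, -257.8, 150.4]
tcp_rot: [179.7, 0.3, 90.9]
ft_force: [0.3, 0.6, -0.2]
finger_gap: 70.1
```

View pics/s7c.png

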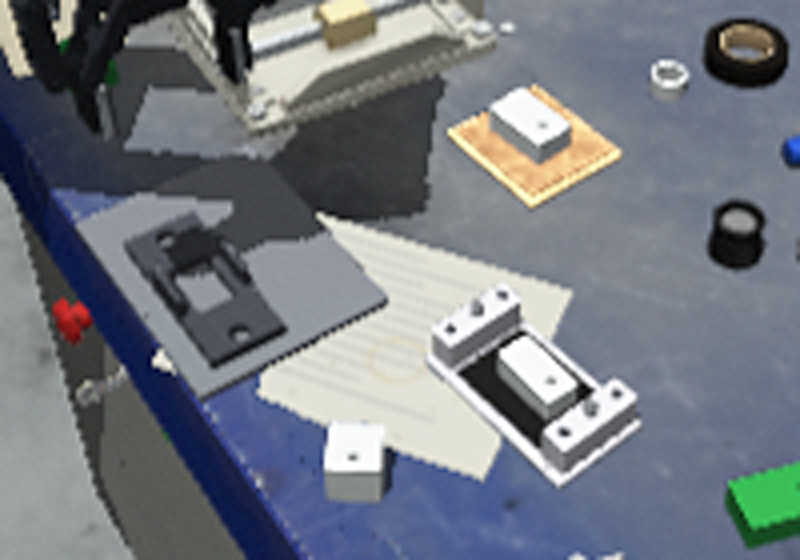

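View pics/w7.png

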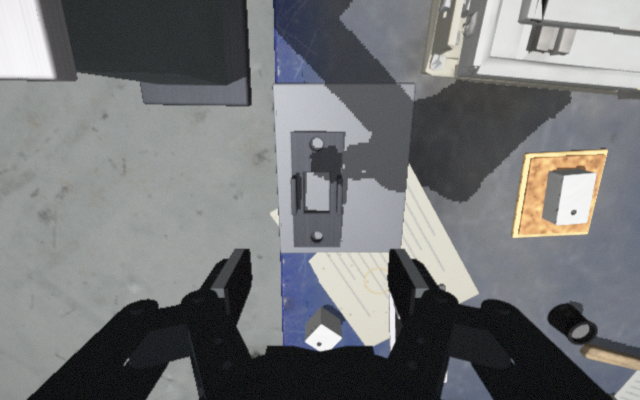

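The template lies flat on the mat (side crop (205,290), wrist view (318,190)), and the small block stands in the middle of the jig's channel, between the dowels. Going back over the jig.

```bash
python3 -m creep '{"translation": [[-20,12,0],[-30,20,0],[-35,24,0],[-35,24,10],[-30,20,10],[-15,12,10],[-8,5,0],[0,0,0],[0,0,0]], "rotation": [[0,0,0],[0,0,0.0],[0,0,-0.03],[0,0,-0.03],[0,0,-0.03],[0,0,0],[0,0,0],[0,0,0],[0,0,0]], "claw": [70,70,70,70,70,70,70,70,70]}'
python3 - <<'E'
from h import *
save('wrist','w8'); st=sense();print(st['tool_pos'],st['tcp_rot'])
f=cv2.imread('pics/w8.png')[100:300,220:420]; cv2.imwrite('pics/w8c.png',cv2.resize(f,None,fx=3,fy=3,interpolation=cv2.INTER_CUBIC))
E
```

```text
time: 9.75
tool_pos: [513.8, -422.8, 115.2]
tcp_rot: [-180.0, -0.1, 96.0]
ft_force: [0.2, 0.1, -0.4]
finger_gap: 70.1
[ 513.9480921  -422.85856773  115.74759083] [-1.79985595e+02 -1.95931076e-02  9.60264426e+01]
```

View pics/w8c.png

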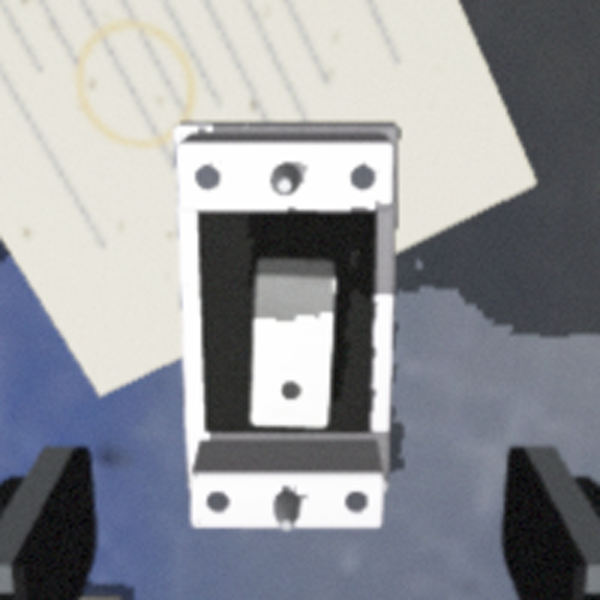

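The crop shows the small block's top with corners at about (257,274), (336,277), (328,428) and (250,425), parallel to the jig. Dowel noses are at (286,185) and (287,520).

Run:
```python
from h import *
w=load('w8');s=load('s7');st=sense()
W=lambda u,v:(220+u/3,100+v/3)
S=lambda u,v:(200+u/4,170+v/4)
pts=[((257,274),(526,332)),((336,277),(578,374)),((328,428),(551,402)),((250,425),(499,356))]
wc=[(257,274),(336,277),(328,428),(250,425)]
P=np.array([onz(w,*W(*p),26) for p in wc]); print(P.round(1), P.mean(0).round(1))
for i in range(4):
    d=P[(i+1)%4]-P[i]; print(np.hypot(*d[:2]).round(1),np.degrees(np.arctan2(d[1],d[0])).round(1))
# hole on block top: triangulate
print('hole',tri([(w,*W(291,390)),(s,*S(549,379))]))
for nm,a,b in [('top far/NW..',(336,277),(526,333)),('SE',(328,428),(578,373)),('SW',(250,425),(552,398)),('NW',(257,274),(500,355))]:
    print(nm,tri([(w,*W(*a)),(s,*S(*b))]))
m=(onz(w,*W(286,185),43)+onz(w,*W(287,520),43))/2; print('jig',m)
th=np.radians(st['tcp_rot'][2]); x=np.array([np.cos(th),np.sin(th)]);y=np.array([np.sin(th),-np.cos(th)])
v=P.mean(0)[:2]-st['tool_pos'][:2]; print('tool dx,dy',v@x,v@y)
```

```text
[[ 500.6 -411.    26. ]
 [ 522.  -409.6   26. ]
 [ 525.  -454.5   26. ]
 [ 502.7 -455.9   26. ]] [ 512.6 -432.8   26. ]
21.5 3.8
44.9 -86.2
22.4 -176.3
44.9 92.7
hole (array([ 513.36420742, -444.63242736,   24.27429469]), [array([0., 0.]), array([-0.,  0.])])
top far/NW.. (array([ 522.41304568, -410.29968201,   23.99814993]), [array([0.3, 0.2]), array([-0.1,  0. ])])
SE (array([ 525.59557334, -453.34572544,   29.40162412]), [array([0.9, 0.6]), array([-0.4,  0.1])])
SW (array([ 504.22357169, -456.71107769,   26.13586809]), [array([1.7, 1.1]), array([-0.8,  0.2])])
NW (array([ 501.39534405, -412.87738688,   21.25894286]), [array([1. , 0.7]), array([-0.4,  0.1])])
jig [ 510.76463901 -429.20587732   43.        ]
tool dx,dy -9.707071623848233 -2.3821113358653427
```

```bash
python3 -m creep '{"translation": [[-5,-1,10],[-4.7,-1.4,30],[0,0,30],[0,0,20],[0,0,8],[0,0,0],[0,0,0],[0,0,0]], "rotation": [[0,0,0.047],[0,0,0],[0,0,0],[0,0,0],[0,0,0],[0,0,0],[0,0,0],[0,0,0]], "claw": [60,50,48,48,48,48,48,48]}' 40
python3 - <<'E'
from h import *
st=sense();print(st['tool_pos'],st['tcp_rot'])
save('wrist','w9')
E
```

```text
time: 10.6
tool_pos: [513.9, -434.4, 19.8]
tcp_rot: [179.9, 0.1, 93.3]
ft_force: [-0.6, 0.6, -0.3]
finger_gap: 48.1
[ 513.85478763 -434.37010273   19.81655896] [1.79871885e+02 1.41857771e-01 9.33315469e+01]
```

View pics/w9.png

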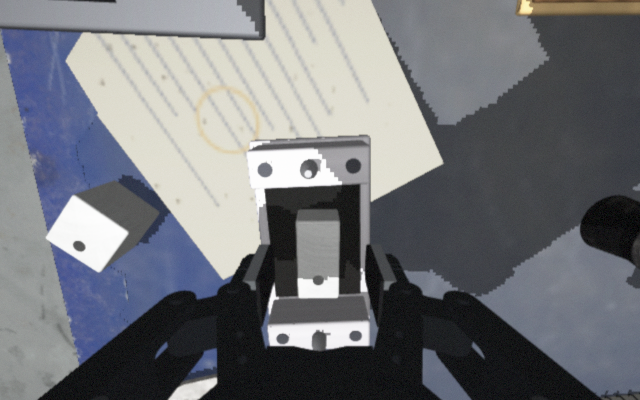

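The block sits midway between the fingers (318,255). Final descent and close.

```bash
python3 -m creep '{"translation": [[1,0,5],[0,0,3],[0,0,0],[0,0,0],[0,0,0],[0,0,0],[0,0,0],[0,0,0],[0,0,0]], "rotation": [[0,0,0],[0,0,0],[0,0,0],[0,0,0],[0,0,0],[0,0,0],[0,0,0],[0,0,0],[0,0,0]], "claw": [48,48,40,30,20,15,15,15,15]}' 40
python3 -m creep '{"translation": [[0,0,-5],[0,0,-10],[0,0,-15],[0,0,-20],[0,0,-20],[0,0,0],[0,0,0]], "rotation": [[0,0,0],[0,0,0],[0,0,0],[0,0,0],[0,0,0],[0,0,0],[0,0,0]], "claw": [15,15,15,15,15,15,15]}'
```

```text
time: 11.55
tool_pos: [512.8, -432.5, 9.5]
tcp_rot: [180.0, 0.0, 93.3]
ft_force: [0.2, 0.1, 0.9]
finger_gap: 21.0
time: 12.25
tool_pos: [513.3, -433.0, 80.9]
tcp_rot: [179.9, 0.1, 93.3]
ft_force: [-0.6, 0.5, -1.5]
finger_gap: 21.2
```

Holding the small block (21 mm opening). Now to the mat's right side.

```bash
python3 -m creep '{"translation": [[20,-6,0],[35,-9,0],[40,-10,0],[35,-9,0],[26,-7,0],[12,-4,0],[6,0,0],[0,0,0],[0,0,0]], "rotation": [[0,0,0],[0,0,0.0],[0,0,0],[0,0,0],[0,0,0],[0,0,0],[0,0,0],[0,0,0],[0,0,0]], "claw": [15,15,15,15,15,15,15,15,15]}'
python3 - <<'E'
from h import *
st=sense();print(st['tool_pos'],st['tcp_rot'])
save('wrist','w10')
E
```

```text
time: 13.15
tool_pos: [458.2, -262.3, 79.6]
tcp_rot: [180.0, 0.0, 93.3]
ft_force: [0.5, -0.1, 0.1]
finger_gap: 21.2
[ 458.16275936 -262.32020743   79.6491079 ] [1.79973943e+02 3.91252574e-02 9.33030352e+01]
```

View pics/w10.png

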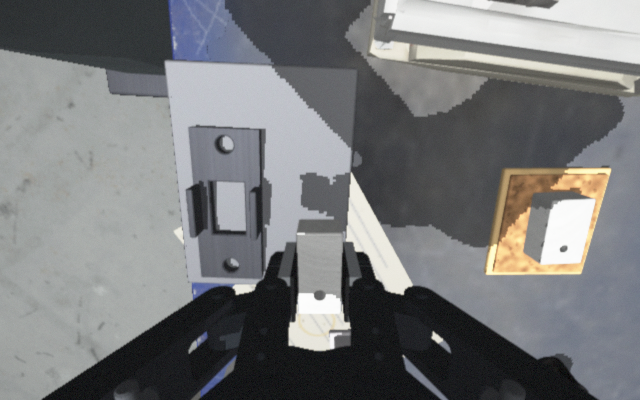

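Block hangs over the mat's free right strip, between the template's edge (col 265) and the mat edge (col 350). Lowering.

```bash
python3 -m creep '{"translation": [[0,0,25],[0,0,25],[0,0,10],[0,0,5],[0,0,0],[0,0,0],[0,0,1.5],[0,0,1],[0,0,0],[0,0,0]], "rotation": [[0,0,0],[0,0,0],[0,0,0],[0,0,0],[0,0,0],[0,0,0],[0,0,0],[0,0,0],[0,0,0],[0,0,0]], "claw": [15,15,15,15,15,15,15,15,15,15]}'; python3 -m creep '{"translation": [[0,0,1],[0,0,0.5],[0,0,0],[0,0,0]], "rotation": [[0,0,0],[0,0,0],[0,0,0],[0,0,0]], "claw": [15,15,15,15]}'
```

```text
time: 14.2
tool_pos: [457.8, -261.4, 12.2]
tcp_rot: [180.0, 0.0, 93.3]
ft_force: [-0.4, 0.2, -1.5]
finger_gap: 21.2
time: 14.6
tool_pos: [457.7, -261.3, 10.4]
tcp_rot: [-180.0, -0.0, 93.3]
ft_force: [1.1, -0.7, -0.6]
finger_gap: 20.8
```

```bash
python3 -m creep '{"translation": [[0,0,0.7],[0,0,0],[0,0,0]], "rotation": [[0,0,0],[0,0,0],[0,0,0]], "claw": [15,15,15]}'; python3 -m creep '{"translation": [[0,0,0.5],[0,0,0],[0,0,0]], "rotation": [[0,0,0],[0,0,0],[0,0,0]], "claw": [15,15,15]}'
```

```text
time: 14.9
tool_pos: [457.7, -261.3, 9.8]
tcp_rot: [-180.0, -0.0, 93.3]
ft_force: [0.8, 0.7, -1.1]
finger_gap: 20.8
time: 15.2
tool_pos: [457.8, -261.4, 9.5]
tcp_rot: [180.0, 0.0, 93.3]
ft_force: [-1.2, -0.1, 1.9]
finger_gap: 21.2
```

Light contact at 9.5, as expected. Release, rise and look.

```bash
python3 -m creep '{"translation": [[0,0,0],[0,0,0],[0,0,0],[0,0,-10],[0,0,-30],[0,0,-40],[0,0,-30],[0,0,0],[0,0,0]], "rotation": [[0,0,0],[0,0,0],[0,0,0],[0,0,0],[0,0,0],[0,0,0],[0,0,0],[0,0,0],[0,0,0]], "claw": [30,36,36,36,36,50,60,60,60]}'
python3 - <<'E'
from h import *
save('wrist','w11');print(sense()['tool_pos'])
E
```

```text
time: 16.1
tool_pos: [458.5, -261.9, 120.9]
tcp_rot: [179.9, 0.1, 93.3]
ft_force: [-0.7, 0.3, -0.3]
finger_gap: 59.7
[ 457.59885953 -261.26135816  119.33850764]
```

View pics/w11.png

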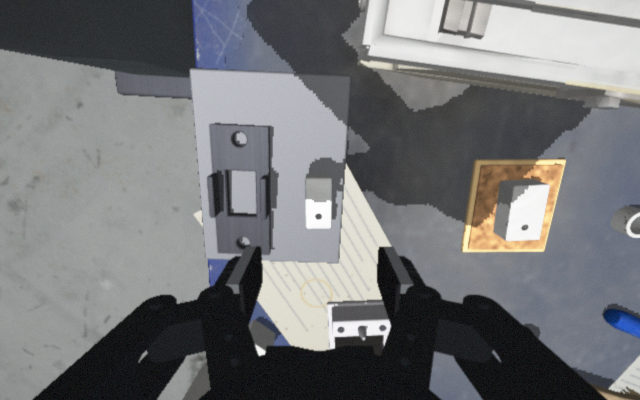

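The small block stands flat and free on the mat at (318,203), next to the template. Moving to the cork rest.

```bash
python3 -m creep '{"translation": [[-1,20,0],[-1,35,0],[-2,40,0],[-2,35,0],[-1,27,0],[-1,14,0],[0,5,0],[0,0,0],[0,0,0]], "rotation": [[0,0,0],[0,0,-0.05],[0,0,0],[0,0,0],[0,0,0],[0,0,0],[0,0,0],[0,0,0],[0,0,0]], "claw": [60,60,60,60,60,60,60,60,60]}'
python3 - <<'E'
from h import *
save('wrist','w12');st=sense();print(st['tool_pos'],st['tcp_rot'])
f=cv2.imread('pics/w12.png')[100:300,220:420]; cv2.imwrite('pics/w12c.png',cv2.resize(f,None,fx=3,fy=3,interpolation=cv2.INTER_CUBIC))
E
```

```text
time: 17.05
tool_pos: [632.5, -253.0, 118.3]
tcp_rot: [-179.9, -0.1, 96.2]
ft_force: [-0.4, 0.1, 0.2]
finger_gap: 59.7
[ 632.53243515 -253.13444809  118.65826288] [-1.79924386e+02 -3.60316806e-02  9.61592174e+01]
```

View pics/w12c.png

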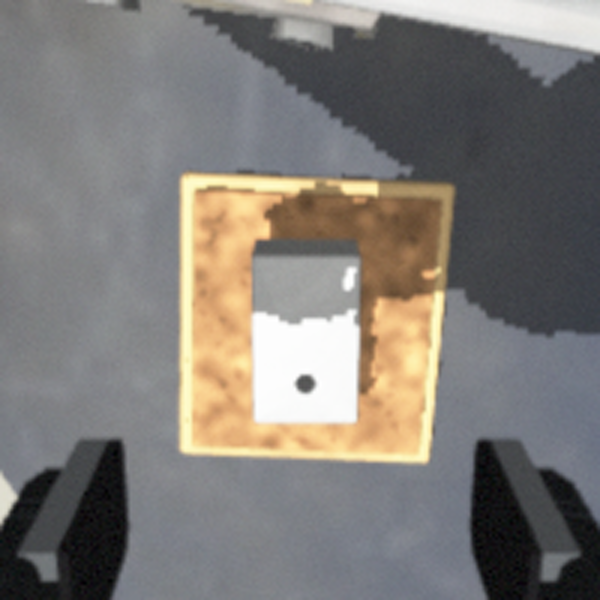

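Block's top corners are (252,253), (361,255), (357,423), (254,423). Rest corners are (182,175), (453,185), (428,462), (182,452).

Run:
```python
from h import *
w=load('w12');st=sense()
W=lambda u,v:(220+u/3,100+v/3)
th=np.radians(st['tcp_rot'][2]); x=np.array([np.cos(th),np.sin(th)]);y=np.array([np.sin(th),-np.cos(th)])
for z,cs in ((28,[(252,253),(361,255),(357,423),(254,423)]),(8,[(182,175),(453,185),(428,462),(182,452)])):
    P=np.array([onz(w,*W(*p),z) for p in cs]); m=P.mean(0)
    print(m.round(1),[(np.hypot(*(P[(i+1)%4]-P[i])[:2]).round(1),np.degrees(np.arctan2(*(P[(i+1)%4]-P[i])[1::-1])).round(1)) for i in range(4)])
    v=m[:2]-st['tool_pos'][:2]; print('tool dx,dy',v@x,v@y)
a=load('w11')
print('hole tri',tri([(w,*W(305,383)),(a,525,227)]))
```

```text
[ 634.6 -259.4   28. ] [(np.float64(29.5), np.float64(5.1)), (np.float64(49.7), np.float64(-84.0)), (np.float64(29.6), np.float64(-173.8)), (np.float64(50.3), np.float64(95.9))]
tool dx,dy -6.401518476593252 1.3545665235980464
[ 636.4 -261.3    8. ] [(np.float64(77.7), np.float64(4.1)), (np.float64(88.2), np.float64(-86.0)), (np.float64(77.8), np.float64(-176.3)), (np.float64(87.7), np.float64(93.9))]
tool dx,dy -8.524400707385416 3.0136971266551678
hole tri (array([ 635.67339173, -271.83874331,   27.92883577]), [array([ 0. , -0.1]), array([0. , 0.1])])
```

```bash
python3 -m creep '{"translation": [[-3,1,15],[-3.4,0.5,30],[0,0,30],[0,0,20],[0,0,6],[0,0,0],[0,0,0],[0,0,0]], "rotation": [[0,0,0],[0,0,0],[0,0,0],[0,0,0],[0,0,0],[0,0,0],[0,0,0],[0,0,0]], "claw": [60,60,56,56,56,56,56,56]}' 40
python3 - <<'E'
from h import *
st=sense();print(st['tool_pos'],st['tcp_rot'],st['ft_force'])
save('wrist','w13'); save('side','s13')
E
```

```text
time: 17.9
tool_pos: [637.1, -260.0, 20.3]
tcp_rot: [179.8, 0.1, 96.2]
ft_force: [0.1, -0.1, -0.4]
finger_gap: 56.0
[ 637.09434235 -259.97862771   20.33066923] [1.79849138e+02 1.00686278e-01 9.61856945e+01] [ 0.08765049 -0.11237271 -0.40199696]
```

View pics/w13.png

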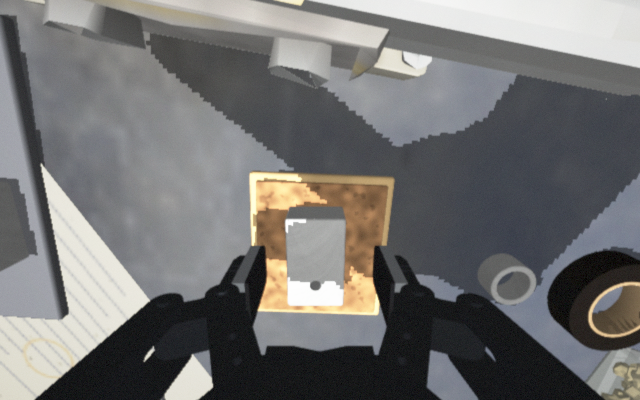

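View pics/s13.png

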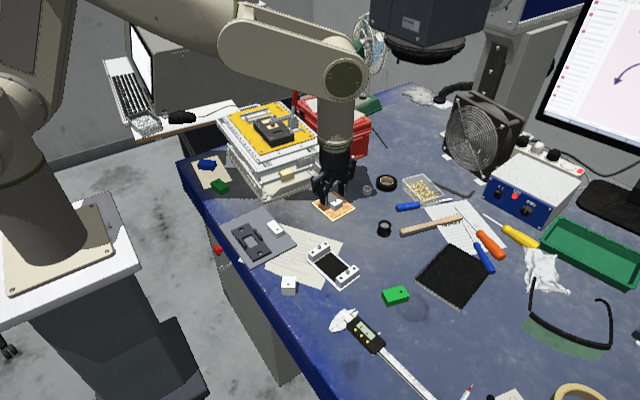

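The block is between the fingers (315,255) and the arm is clear of the tower. Final descent and grip.

```bash
python3 -m creep '{"translation": [[0,0,5],[0,0,3],[0,0,0],[0,0,0],[0,0,0],[0,0,0],[0,0,0],[0,0,0]], "rotation": [[0,0,0],[0,0,0],[0,0,0],[0,0,0],[0,0,0],[0,0,0],[0,0,0],[0,0,0]], "claw": [56,56,45,36,28,24,24,24]}' 40
python3 -m creep '{"translation": [[0,0,-5],[0,0,-10],[0,0,-15],[0,0,-20],[0,0,-20],[0,0,0],[0,0,0]], "rotation": [[0,0,0],[0,0,0],[0,0,0],[0,0,0],[0,0,0],[0,0,0],[0,0,0]], "claw": [24,24,24,24,24,24,24]}'
```

```text
time: 18.8
tool_pos: [635.9, -259.3, 10.3]
tcp_rot: [180.0, 0.0, 96.2]
ft_force: [-0.0, 0.1, -0.1]
finger_gap: 29.1
time: 19.5
tool_pos: [636.6, -259.7, 81.7]
tcp_rot: [179.9, 0.1, 96.2]
ft_force: [-0.2, 0.2, -2.2]
finger_gap: 29.4
```

The large block is held (29 mm opening). On to the jig.

```bash
python3 -m creep '{"translation": [[-10,-10,0],[-22,-20,0],[-28,-26,0],[-30,-28,0],[-28,-26,0],[-22,-20,0],[-10,-9,0],[-4,-3.6,0],[0,0,0],[0,0,0]], "rotation": [[0,0,0],[0,0,0],[0,0,0],[0,0,0],[0,0,0],[0,0,0],[0,0,0],[0,0,0],[0,0,0],[0,0,0]], "claw": [24,24,24,24,24,24,24,24,24,24]}'
python3 - <<'E'
from h import *
save('wrist','w14');save('side','s14');st=sense();print(st['tool_pos'],st['tcp_rot'])
f=cv2.imread('pics/s14.png')[190:320,230:430]; cv2.imwrite('pics/s14c.png',cv2.resize(f,None,fx=4,fy=4,interpolation=cv2.INTER_CUBIC))
E
```

```text
time: 20.5
tool_pos: [511.3, -426.6, 79.9]
tcp_rot: [-180.0, -0.0, 96.2]
ft_force: [-0.1, -0.8, -1.7]
finger_gap: 29.1
[ 511.54708041 -426.54406567   80.15199413] [ 1.79998459e+02 -2.03619349e-02  9.62824127e+01]
```

View pics/w14.png

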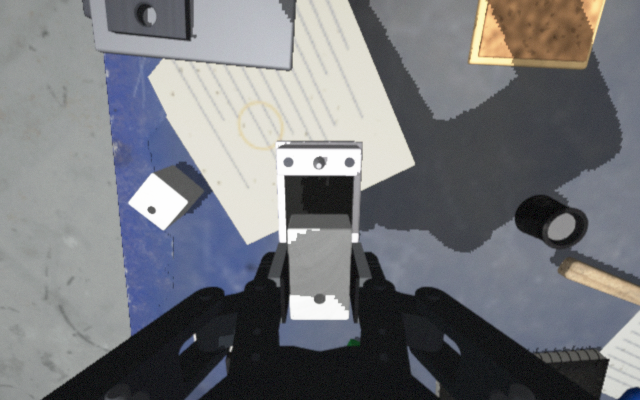

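View pics/s14c.png

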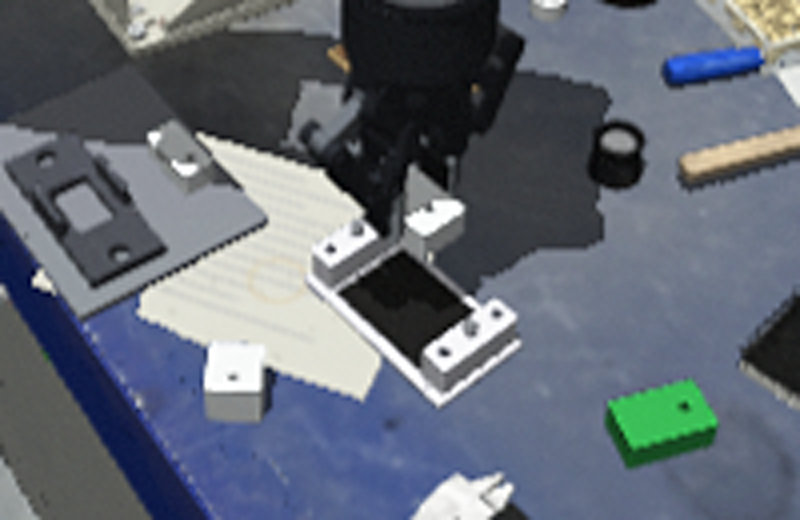

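Block lies over the empty channel, square with it, with the visible dowel at column 320 and the block's centre line at 319. Lowering.

```bash
python3 -m creep '{"translation": [[-1,0,20],[0,0,25],[0,0,13],[0,0,6],[0,0,0],[0,0,0],[0,0,2],[0,0,1],[0,0,0],[0,0,0]], "rotation": [[0,0,0],[0,0,0],[0,0,0],[0,0,0],[0,0,0],[0,0,0],[0,0,0],[0,0,0],[0,0,0],[0,0,0]], "claw": [24,24,24,24,24,24,24,24,24,24]}'; python3 -m creep '{"translation": [[0,0,1],[0,0,0.5],[0,0,0],[0,0,0]], "rotation": [[0,0,0],[0,0,0],[0,0,0],[0,0,0]], "claw": [24,24,24,24]}'
```

```text
time: 21.6
tool_pos: [510.9, -428.9, 13.6]
tcp_rot: [180.0, 0.0, 96.2]
ft_force: [-0.7, 0.2, -0.9]
finger_gap: 29.3
time: 22.0
tool_pos: [510.8, -428.7, 11.7]
tcp_rot: [-180.0, -0.0, 96.2]
ft_force: [-0.1, -0.0, -1.0]
finger_gap: 29.2
```

```bash
python3 -m creep '{"translation": [[0,0,0.8],[0,0,0.3],[0,0,0],[0,0,0]], "rotation": [[0,0,0],[0,0,0],[0,0,0],[0,0,0]], "claw": [24,24,24,24]}'; python3 -m creep '{"translation": [[0,0,0.6],[0,0,0],[0,0,0]], "rotation": [[0,0,0],[0,0,0],[0,0,0]], "claw": [24,24,24]}'
```

```text
time: 22.4
tool_pos: [510.8, -428.7, 10.6]
tcp_rot: [-180.0, -0.0, 96.2]
ft_force: [0.2, -0.1, -0.9]
finger_gap: 28.8
time: 22.7
tool_pos: [510.9, -428.8, 10.3]
tcp_rot: [180.0, 0.0, 96.2]
ft_force: [-0.1, -0.4, 0.8]
finger_gap: 29.0
```

Contact is starting at 10.3, as predicted. Release and check.

```bash
python3 -m creep '{"translation": [[0,0,0.2],[0,0,0],[0,0,0],[0,0,0],[0,0,-10],[0,0,-30],[0,0,-40],[0,0,-30],[0,0,0],[0,0,0]], "rotation": [[0,0,0],[0,0,0],[0,0,0],[0,0,0],[0,0,0],[0,0,0],[0,0,0],[0,0,0],[0,0,0],[0,0,0]], "claw": [24,36,44,48,48,48,55,60,60,60]}'
python3 - <<'E'
from h import *
save('wrist','w15');print(sense()['tool_pos'])
f=cv2.imread('pics/w15.png')[100:300,220:420]; cv2.imwrite('pics/w15c.png',cv2.resize(f,None,fx=3,fy=3,interpolation=cv2.INTER_CUBIC))
E
```

```text
time: 23.7
tool_pos: [511.5, -429.4, 121.9]
tcp_rot: [179.9, 0.1, 96.2]
ft_force: [0.6, 0.4, 0.4]
finger_gap: 60.0
[ 510.69371939 -428.62614429  119.94469392]
```

View pics/w15c.png

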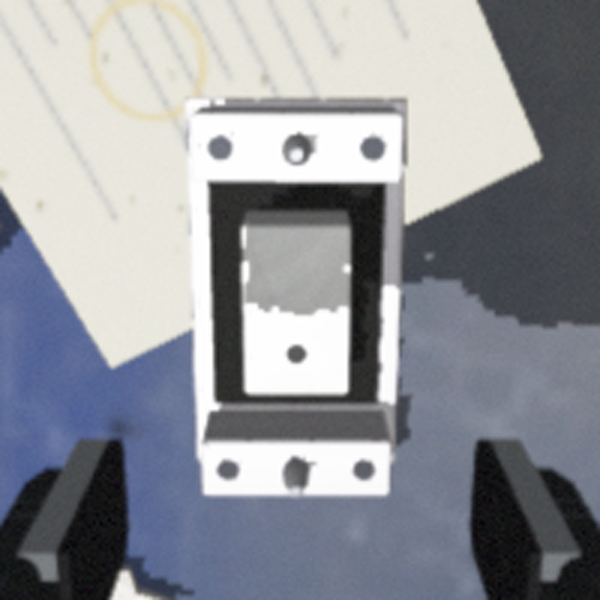

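The large block sits in the middle of the channel, square with it. I'll put numbers on it, then fetch the small block from the mat.

```bash
python3 - <<'E'
from h import *
w=load('w15')
W=lambda u,v:(220+u/3,100+v/3)
P=np.array([onz(w,*W(*p),28) for p in [(243,224),(350,224),(349,394),(244,394)]]); print('block',P.mean(0).round(1))
n=onz(w,*W(297,153),43);s=onz(w,*W(296,487),43); print('jig',((n+s)/2).round(1),np.hypot(*(n-s)[:2]).round(1),np.degrees(np.arctan2(*(n-s)[1::-1])).round(1))
# rail holes at z=30
h=[onz(w,*W(*p),30) for p in [(220,148),(372,148),(228,470),(364,470)]]; print('jig by rail holes',np.mean(h,0).round(1),[i.round(1) for i in h])
E
python3 -m creep '{"translation": [[18,-4,0],[32,-6,0],[40,-8,0],[36,-7.6,0],[26,-5,0],[14,-3,0],[6,-1,0],[0,0,0],[0,0,0]], "rotation": [[0,0,0],[0,0,0.025],[0,0,0.025],[0,0,0],[0,0,0],[0,0,0],[0,0,0],[0,0,0],[0,0,0]], "claw": [60,60,60,60,60,60,50,44,40]}'
python3 - <<'E'
from h import *
save('wrist','w16');st=sense();print(st['tool_pos'],st['tcp_rot'])
f=cv2.imread('pics/w16.png')[100:300,180:440]; cv2.imwrite('pics/w16c.png',cv2.resize(f,None,fx=3,fy=3,interpolation=cv2.INTER_CUBIC))
E
```

```text
block [ 510.5 -429.    28. ]
jig [ 510.6 -429.2   43. ] 93.1 96.0
jig by rail holes [ 510.5 -430.3   30. ] [array([ 485.6, -385.5,   30. ]), array([ 525.3, -381.3,   30. ]), array([ 495.7, -479.3,   30. ]), array([ 535.5, -475. ,   30. ])]
time: 24.65
tool_pos: [463.1, -260.9, 119.9]
tcp_rot: [180.0, 0.0, 93.3]
ft_force: [-0.1, 0.8, 0.5]
finger_gap: 40.0
[ 463.08653796 -261.04680728  119.90244639] [1.79993833e+02 2.43394075e-02 9.32836498e+01]
```

View pics/w16c.png

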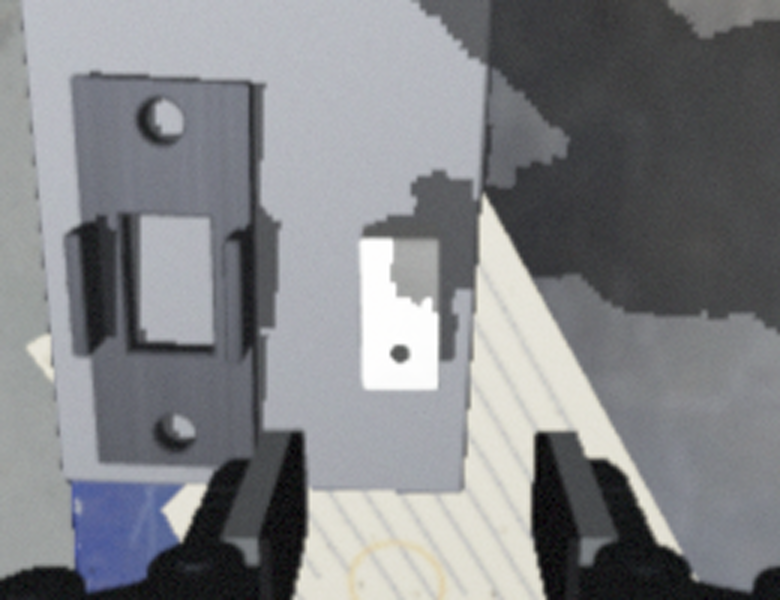

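The block is upright and undisturbed at crop (400,312), about 5 mm left of the finger midline. Shift and pick.

```bash
python3 -m creep '{"translation": [[0,-2.5,10],[0,-2.5,30],[0,0,30],[0,0,20],[0,0,10],[0,0,0],[0,0,0],[0,0,0]], "rotation": [[0,0,0],[0,0,0],[0,0,0],[0,0,0],[0,0,0],[0,0,0],[0,0,0],[0,0,0]], "claw": [38,38,38,38,38,38,38,38]}' 40
python3 - <<'E'
from h import *
st=sense();print(st['tool_pos'],st['tcp_rot'],st['ft_force'])
save('wrist','w17')
E
```

```text
time: 25.5
tool_pos: [458.9, -261.1, 21.4]
tcp_rot: [179.9, 0.1, 93.3]
ft_force: [0.4, -0.1, -0.7]
finger_gap: 38.0
[ 458.9222326  -261.1366671    21.36443776] [1.79886226e+02 9.04839442e-02 9.33166290e+01] [ 0.42963384 -0.13981234 -0.74228387]
```

View pics/w17.png

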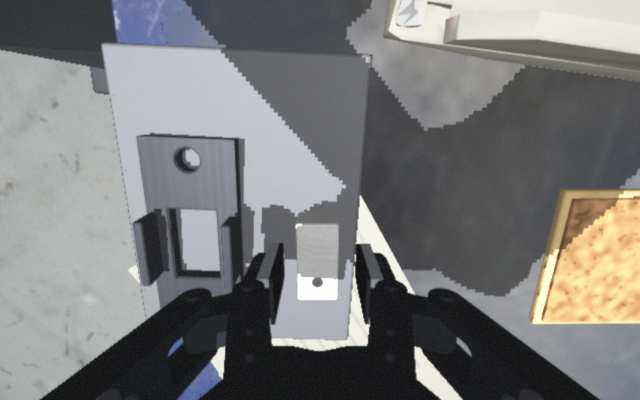

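The block is centred between the fingers at (317,262), and the left finger is clear of the template. Grip and lift.

```bash
python3 -m creep '{"translation": [[0,0,5],[0,0,4.5],[0,0,0],[0,0,0],[0,0,0],[0,0,0],[0,0,0]], "rotation": [[0,0,0],[0,0,0],[0,0,0],[0,0,0],[0,0,0],[0,0,0],[0,0,0]], "claw": [38,38,30,22,15,15,15]}' 40
python3 -m creep '{"translation": [[0,0,-5],[0,0,-10],[0,0,-15],[0,0,-20],[0,0,-20],[0,0,0],[0,0,0]], "rotation": [[0,0,0],[0,0,0],[0,0,0],[0,0,0],[0,0,0],[0,0,0],[0,0,0]], "claw": [15,15,15,15,15,15,15]}'
```

```text
time: 26.25
tool_pos: [457.9, -260.3, 10.4]
tcp_rot: [180.0, 0.0, 93.3]
ft_force: [1.2, -0.0, 0.3]
finger_gap: 20.8
time: 26.95
tool_pos: [458.5, -260.8, 81.6]
tcp_rot: [179.9, 0.1, 93.3]
ft_force: [-0.4, 0.4, -1.2]
finger_gap: 20.4
```

```bash
python3 -m creep '{"translation": [[-1,16,0],[-2,32,0],[-3,40,0],[-2,38,0],[-2,28,0],[-1.8,16,0],[0,8,0],[0,0,0],[0,0,0]], "rotation": [[0,0,0],[0,0,0],[0,0,0],[0,0,0],[0,0,0],[0,0,0],[0,0,0],[0,0,0],[0,0,0]], "claw": [15,15,15,15,15,15,15,15,15]}'
python3 - <<'E'
from h import *
save('wrist','w18');st=sense();print(st['tool_pos'],st['tcp_rot'])
E
```

```text
time: 27.85
tool_pos: [635.2, -261.6, 79.5]
tcp_rot: [-179.9, -0.0, 93.3]
ft_force: [0.1, 0.4, -0.7]
finger_gap: 20.9
[ 635.09088767 -261.71500203   79.78163678] [-1.79924490e+02 -3.35908457e-02  9.33016316e+01]
```

View pics/w18.png

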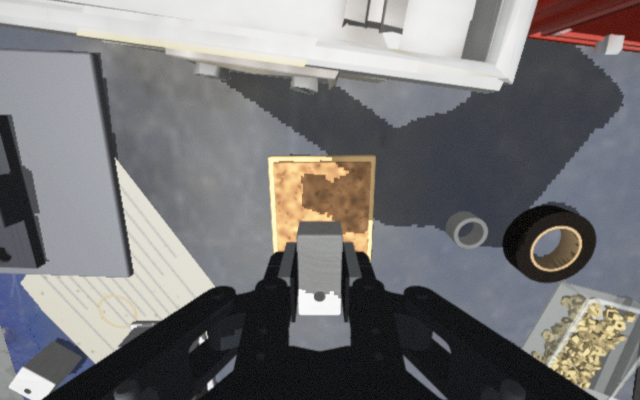

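The block hangs over the cork, with the rest's top edges at columns 268–375 and the block at 320. Lowering by 69 mm, then feeling for contact.

```bash
python3 -m creep '{"translation": [[0,1,25],[0,0,25],[0,0,10],[0,0,4],[0,0,0],[0,0,0],[0,0,2],[0,0,1],[0,0,0],[0,0,0]], "rotation": [[0,0,0],[0,0,0],[0,0,0],[0,0,0],[0,0,0],[0,0,0],[0,0,0],[0,0,0],[0,0,0],[0,0,0]], "claw": [15,15,15,15,15,15,15,15,15,15]}'; python3 -m creep '{"translation": [[0,0,1],[0,0,0.5],[0,0,0],[0,0,0]], "rotation": [[0,0,0],[0,0,0],[0,0,0],[0,0,0]], "claw": [15,15,15,15]}'
```

```text
time: 28.9
tool_pos: [637.3, -261.7, 13.5]
tcp_rot: [180.0, 0.0, 93.3]
ft_force: [0.5, 1.2, -0.1]
finger_gap: 21.2
time: 29.3
tool_pos: [637.2, -261.7, 11.8]
tcp_rot: [-180.0, -0.0, 93.3]
ft_force: [0.7, 0.3, -0.7]
finger_gap: 21.0
```

```bash
python3 -m creep '{"translation": [[0,0,0.8],[0,0,0.4],[0,0,0],[0,0,0]], "rotation": [[0,0,0],[0,0,0],[0,0,0],[0,0,0]], "claw": [15,15,15,15]}'; python3 -m creep '{"translation": [[0,0,0.7],[0,0,0],[0,0,0]], "rotation": [[0,0,0],[0,0,0],[0,0,0]], "claw": [15,15,15]}'
```

```text
time: 29.7
tool_pos: [637.2, -261.7, 10.7]
tcp_rot: [-180.0, -0.0, 93.3]
ft_force: [-0.1, 0.2, -1.4]
finger_gap: 20.9
time: 30.0
tool_pos: [637.4, -261.8, 10.3]
tcp_rot: [180.0, 0.0, 93.3]
ft_force: [-1.8, 1.0, 1.4]
finger_gap: 21.2
```

Contact. Release, rise and look.

```bash
python3 -m creep '{"translation": [[0,0,0],[0,0,0],[0,0,0],[0,0,-10],[0,0,-30],[0,0,-40],[0,0,-30],[0,0,0],[0,0,0]], "rotation": [[0,0,0],[0,0,0],[0,0,0],[0,0,0],[0,0,0],[0,0,0],[0,0,0],[0,0,0],[0,0,0]], "claw": [30,40,40,40,40,50,60,60,60]}'
python3 - <<'E'
from h import *
save('wrist','w19');print(sense()['tool_pos'])
E
```

```text
time: 30.9
tool_pos: [638.2, -262.2, 122.2]
tcp_rot: [179.8, 0.1, 93.3]
ft_force: [0.2, 0.2, -1.4]
finger_gap: 59.7
[ 637.20363775 -261.69137966  120.26405686]
```

View pics/w19.png

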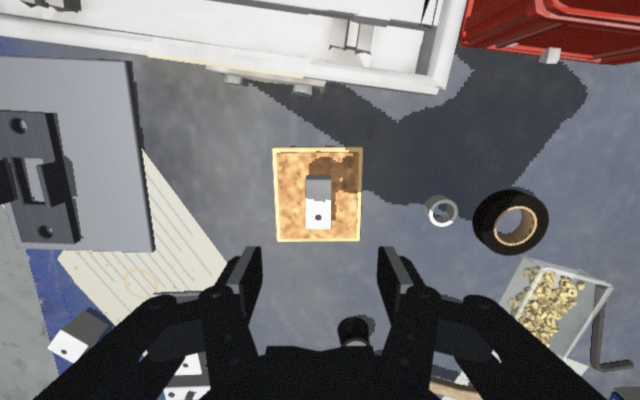

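The small block stands mid-rest at (318,203). Back to the template.

```bash
python3 -m creep '{"translation": [[1,-16,0],[3,-30,0],[4,-42,0],[4,-44,0],[3,-42,0],[3,-36,0],[1.7,-24,0],[0,-12,0],[0,0,0],[0,0,0]], "rotation": [[0,0,0],[0,0,0.042],[0,0,0],[0,0,0],[0,0,0],[0,0,0],[0,0,0],[0,0,0],[0,0,0],[0,0,0]], "claw": [60,60,70,75,75,75,75,75,75,75]}'
python3 - <<'E'
from h import *
save('wrist','w20');st=sense();print(st['tool_pos'],st['tcp_rot'])
f=cv2.imread('pics/w20.png')[100:300,200:420]; cv2.imwrite('pics/w20c.png',cv2.resize(f,None,fx=3,fy=3,interpolation=cv2.INTER_CUBIC))
E
```

```text
time: 31.95
tool_pos: [391.4, -248.0, 119.9]
tcp_rot: [180.0, -0.0, 90.9]
ft_force: [1.1, 0.0, -0.1]
finger_gap: 74.9
[ 391.72802407 -248.03307539  120.000414  ] [1.79976041e+02 8.13314587e-04 9.09207346e+01]
```

View pics/w20c.png

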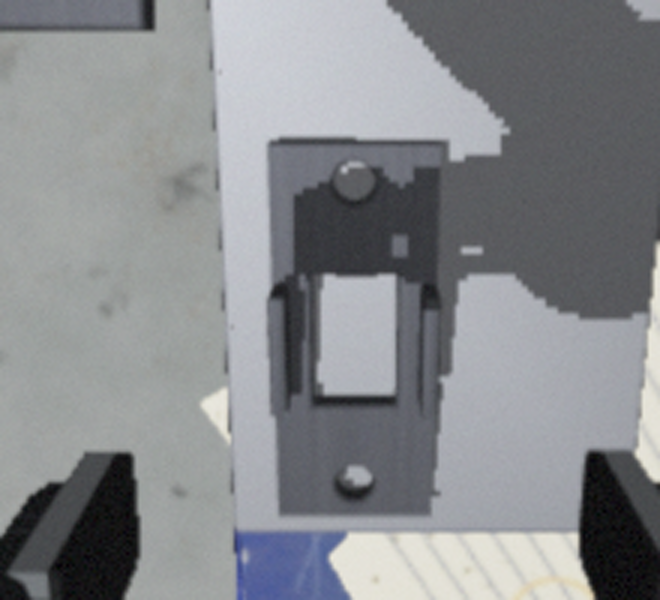

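Run:
```python
from h import *
w=load('w20');st=sense()
W=lambda u,v:(200+u/3,100+v/3)
th=np.radians(st['tcp_rot'][2]); x=np.array([np.cos(th),np.sin(th)]);y=np.array([np.sin(th),-np.cos(th)])
P=np.array([onz(w,*W(*p),16) for p in [(268,143),(448,143),(431,514),(280,514)]]); m=P.mean(0)
n=onz(w,*W(354,181),16);s=onz(w,*W(355,480),16);h=(n+s)/2
print(m.round(1),h.round(1),np.hypot(*(n-s)[:2]),np.degrees(np.arctan2(*(n-s)[1::-1])))
print([(np.hypot(*(P[(i+1)%4]-P[i])[:2]).round(1),np.degrees(np.arctan2(*(P[(i+1)%4]-P[i])[1::-1])).round(1)) for i in range(4)])
for q in m,h: v=q[:2]-st['tool_pos'][:2]; print('tool dx,dy',v@x,v@y)
```

```text
[ 390.5 -259.6   16. ] [ 389.8 -258.8   16. ] 93.33245910178482 90.99747123871144
[(np.float64(49.7), np.float64(0.9)), (np.float64(115.8), np.float64(-90.0)), (np.float64(47.5), np.float64(-179.1)), (np.float64(115.8), np.float64(91.0))]
tool dx,dy -11.496036579614762 -1.4565642884559613
tool dx,dy -10.782579697655603 -2.084996319140075
```

Template centre is about (390,-259), yaw 91°, hole span 93.3 mm. Lower over the tabs.

```bash
python3 -m creep '{"translation": [[-5,-1,10],[-6,-0.8,30],[0,0,30],[0,0,20],[0,0,12],[0,0,8],[0,0,0],[0,0,0],[0,0,0]], "rotation": [[0,0,0],[0,0,0],[0,0,0],[0,0,0],[0,0,0],[0,0,0],[0,0,0],[0,0,0],[0,0,0]], "claw": [70,66,66,66,66,66,66,66,66]}'
python3 - <<'E'
from h import *
save('wrist','w21');st=sense();print(st['tool_pos'],st['tcp_rot'])
E
```

```text
time: 32.9
tool_pos: [390.1, -259.6, 11.2]
tcp_rot: [179.9, 0.1, 90.9]
ft_force: [0.4, -1.1, -0.5]
finger_gap: 65.8
[ 390.09471248 -259.55123888   11.13990329] [1.79904712e+02 8.02104405e-02 9.09226840e+01]
```

View pics/w21.png

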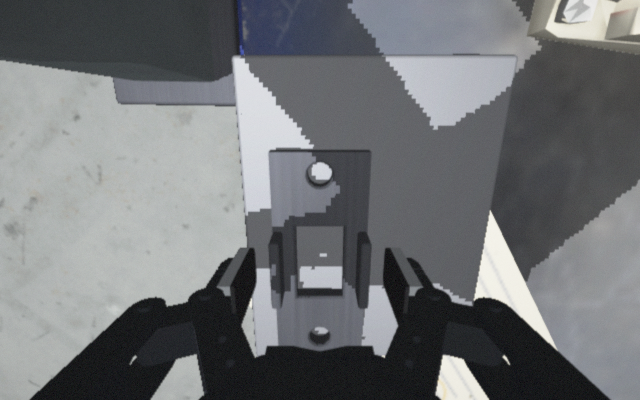

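The fingers straddle the tabs symmetrically (tabs at 276 and 363, fingers at 243 and 400). Down 3.5 mm and grip.

```bash
python3 -m creep '{"translation": [[0,0,3.5],[0,0,0],[0,0,0],[0,0,0],[0,0,0],[0,0,0],[0,0,0],[0,0,0]], "rotation": [[0,0,0],[0,0,0],[0,0,0],[0,0,0],[0,0,0],[0,0,0],[0,0,0],[0,0,0]], "claw": [60,54,48,40,40,40,40,40]}' 60
python3 -m creep '{"translation": [[0,0,-4],[0,0,-8],[0,0,-15],[0,0,-25],[0,0,-25],[0,0,-10],[0,0,0],[0,0,0]], "rotation": [[0,0,0],[0,0,0],[0,0,0],[0,0,0],[0,0,0],[0,0,0],[0,0,0],[0,0,0]], "claw": [40,40,40,40,40,40,40,40]}'
```

```text
time: 33.75
tool_pos: [389.5, -259.1, 6.9]
tcp_rot: [180.0, 0.0, 90.9]
ft_force: [-1.3, 1.6, 5.5]
finger_gap: 47.2
time: 34.55
tool_pos: [388.9, -258.6, 92.7]
tcp_rot: [-180.0, -0.0, 90.9]
ft_force: [0.1, 0.7, -1.5]
finger_gap: 46.7
```

Template is lifted. Carrying it over the jig, turning at the end.

```bash
python3 -m creep '{"translation": [[-15,10,0],[-28,19,0],[-35,24,0],[-35,24,0],[-30,21,0],[-19,13.7,0],[-10.1,7,0],[0,0,0],[0,0,0],[0,0,0]], "rotation": [[0,0,0],[0,0,0],[0,0,0],[0,0,0],[0,0,0],[0,0,0],[0,0,0],[0,0,-0.045],[0,0,-0.045],[0,0,0]], "claw": [40,40,40,40,40,40,40,40,40,40]}'
python3 -m creep '{"translation": [[0,0,10],[0,0,10],[0,0,5],[0,0,0],[0,0,0]], "rotation": [[0,0,0],[0,0,0],[0,0,0],[0,0,0],[0,0,0]], "claw": [40,40,40,40,40]}'
python3 - <<'E'
from h import *
save('wrist','w22');save('side','s22');st=sense();print(st['tool_pos'],st['tcp_rot'])
f=cv2.imread('pics/s22.png')[190:320,230:430]; cv2.imwrite('pics/s22c.png',cv2.resize(f,None,fx=4,fy=4,interpolation=cv2.INTER_CUBIC))
f=cv2.imread('pics/w22.png')[130:380,220:420]; cv2.imwrite('pics/w22c.png',cv2.resize(f,None,fx=3,fy=2.4,interpolation=cv2.INTER_CUBIC))
E
```

```text
time: 35.55
tool_pos: [509.6, -428.2, 90.7]
tcp_rot: [-179.9, -0.2, 96.1]
ft_force: [-0.1, 0.8, -1.6]
finger_gap: 47.0
time: 36.05
tool_pos: [510.5, -428.9, 68.2]
tcp_rot: [-180.0, -0.0, 96.1]
ft_force: [-0.0, 0.1, -1.4]
finger_gap: 47.5
[ 510.96320525 -429.33365597   69.03722417] [1.79968341e+02 3.97382163e-02 9.60704202e+01]
```

View pics/w22c.png

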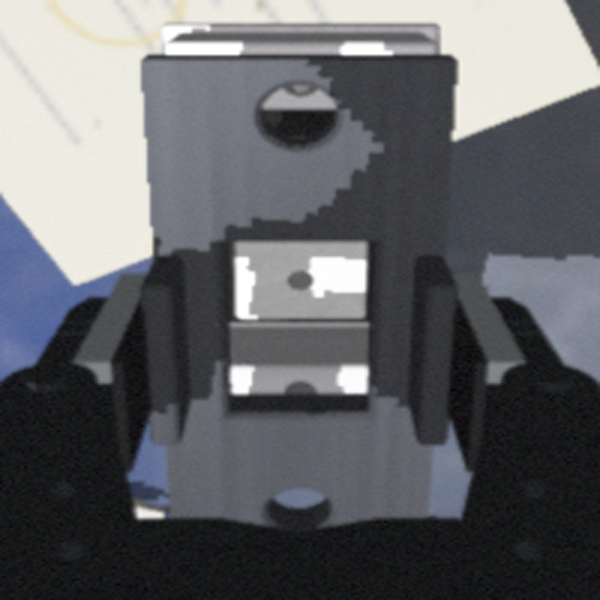

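View pics/s22c.png

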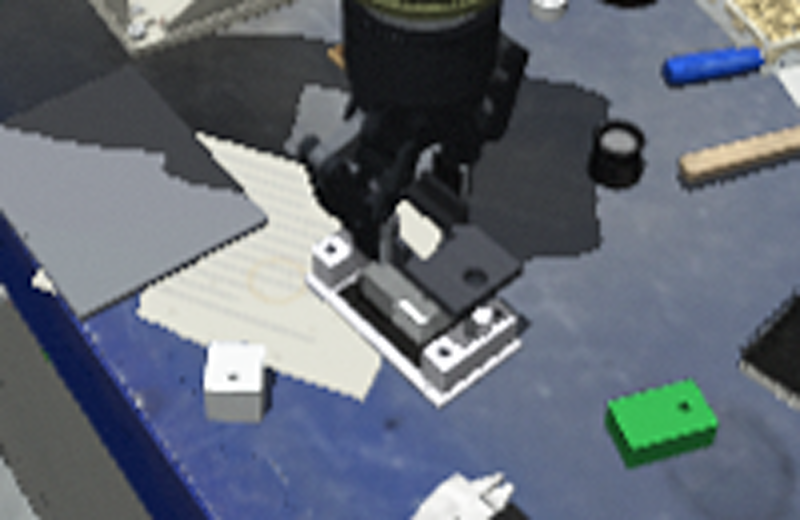

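The template hangs level over the jig: north hole at px (319,179), south at (319,342). At the first lift the north hole stood at row 184. I'll compare this with the dowels.

Run:
```python
from h import *
st=sense();w=load('w22');T=np.array(st['tool_pos'])
print(T,st['tcp_rot'])
f=w['f'][165:195,300:340].astype(int).sum(2); 
th=np.radians(96.05); x=np.array([np.cos(th),np.sin(th)]);y=np.array([np.sin(th),-np.cos(th)])
n=onz(w,319,178.7,78);s=onz(w,319.3,342,78)
c=n[:2]-47*x; print('N',n.round(1),'S',s.round(1),'span',np.hypot(*(n-s)[:2]),'centre from N',c.round(1),'mid',((n+s)/2).round(1))
w5=load('w5'); n5=onz(w5,319,184,98); print('w5 centre from N',(n5[:2]-47*x).round(1))
jig=np.array([510.6,-429.0]); v=jig-c; print('to jig dx,dy',v@x,v@y)
```

```text
[ 510.96320525 -429.33365597   69.03722417] [1.79968341e+02 3.97382163e-02 9.60704202e+01]
N [ 504.9 -382.9   78. ] S [ 514.8 -474.8   78. ] span 92.45314994179869 centre from N [ 509.9 -429.6] mid [ 509.9 -428.8   78. ]
w5 centre from N [ 509.6 -429.6]
to jig dx,dy 0.522220632881536 0.780889038786497
```

Everything agrees within about 1 mm, well inside the dowel capture. Lower to just above the noses, then creep down.

```bash
python3 -m creep '{"translation": [[0.5,0,10],[0,0,8],[0,0,4],[0,0,0],[0,0,0]], "rotation": [[0,0,0],[0,0,0],[0,0,0],[0,0,0],[0,0,0]], "claw": [40,40,40,40,40]}'; python3 -m creep '{"translation": [[0,0,3],[0,0,3],[0,0,3],[0,0,0],[0,0,0]], "rotation": [[0,0,0],[0,0,0],[0,0,0],[0,0,0],[0,0,0]], "claw": [40,40,40,40,40]}'
```

```text
time: 36.65
tool_pos: [510.5, -428.5, 46.2]
tcp_rot: [-180.0, -0.0, 96.1]
ft_force: [-1.2, 0.7, -1.4]
finger_gap: 47.3
time: 37.15
tool_pos: [510.5, -428.5, 37.3]
tcp_rot: [-180.0, -0.0, 96.1]
ft_force: [-0.6, 0.3, -2.1]
finger_gap: 47.0
```

No contact force, and it is already on the tapers (underside ≈ 38.5). Continuing.

```bash
python3 -m creep '{"translation": [[0,0,2],[0,0,2],[0,0,1.5],[0,0,0],[0,0,0]], "rotation": [[0,0,0],[0,0,0],[0,0,0],[0,0,0],[0,0,0]], "claw": [40,40,40,40,40]}'; python3 -m creep '{"translation": [[0,0,1],[0,0,0.7],[0,0,0],[0,0,0]], "rotation": [[0,0,0],[0,0,0],[0,0,0],[0,0,0]], "claw": [40,40,40,40]}'
```

```text
time: 37.65
tool_pos: [510.6, -428.6, 31.9]
tcp_rot: [-180.0, -0.0, 96.1]
ft_force: [-0.3, -0.5, -2.0]
finger_gap: 46.9
time: 38.05
tool_pos: [510.6, -428.6, 30.3]
tcp_rot: [-180.0, -0.0, 96.1]
ft_force: [0.8, -0.2, -1.5]
finger_gap: 46.9
```

Run:
```python
from h import *
save('wrist','w23')
f=cv2.imread('pics/w23.png')[130:380,220:420]; cv2.imwrite('pics/w23c.png',cv2.resize(f,None,fx=3,fy=2.4,interpolation=cv2.INTER_CUBIC))
```

```text
(no output)
```

View pics/w23c.png

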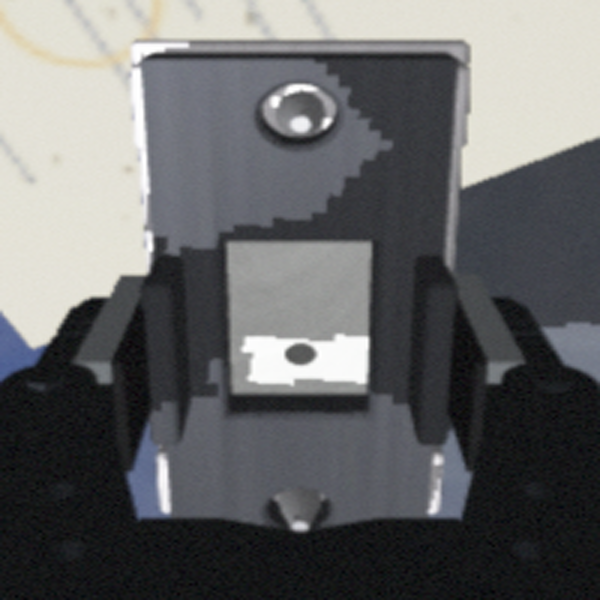

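Both dowels stand through their holes, centred (north at (298,112), south at (298,508)). The last ~1.5 mm.

```bash
python3 -m creep '{"translation": [[0,0,0.7],[0,0,0.3],[0,0,0],[0,0,0]], "rotation": [[0,0,0],[0,0,0],[0,0,0],[0,0,0]], "claw": [40,40,40,40]}'; python3 -m creep '{"translation": [[0,0,0.7],[0,0,0],[0,0,0]], "rotation": [[0,0,0],[0,0,0],[0,0,0]], "claw": [40,40,40]}'
```

```text
time: 38.5
tool_pos: [510.6, -428.5, 29.2]
tcp_rot: [-180.0, -0.0, 96.1]
ft_force: [-0.0, -0.0, -1.6]
finger_gap: 46.8
time: 38.8
tool_pos: [510.7, -428.7, 29.0]
tcp_rot: [180.0, 0.0, 96.1]
ft_force: [-1.8, 1.0, 2.8]
finger_gap: 47.0
```

Seated contact at 29.0, as predicted. Release and rise.

```bash
python3 -m creep '{"translation": [[0,0,0],[0,0,0],[0,0,0],[0,0,-10],[0,0,-30],[0,0,-40],[0,0,-40],[0,0,0],[0,0,0]], "rotation": [[0,0,0],[0,0,0],[0,0,0],[0,0,0],[0,0,0],[0,0,0],[0,0,0],[0,0,0],[0,0,0]], "claw": [55,66,70,70,70,70,70,70,70]}'
python3 - <<'E'
from h import *
save('wrist','w24');save('side','s24')
f=cv2.imread('pics/s24.png')[165:315,230:430]; cv2.imwrite('pics/s24c.png',cv2.resize(f,None,fx=4,fy=4,interpolation=cv2.INTER_CUBIC))
E
```

```text
time: 39.7
tool_pos: [511.7, -429.6, 151.4]
tcp_rot: [179.8, 0.2, 96.1]
ft_force: [-0.4, 0.6, 0.4]
finger_gap: 69.9
```

View pics/s24c.png

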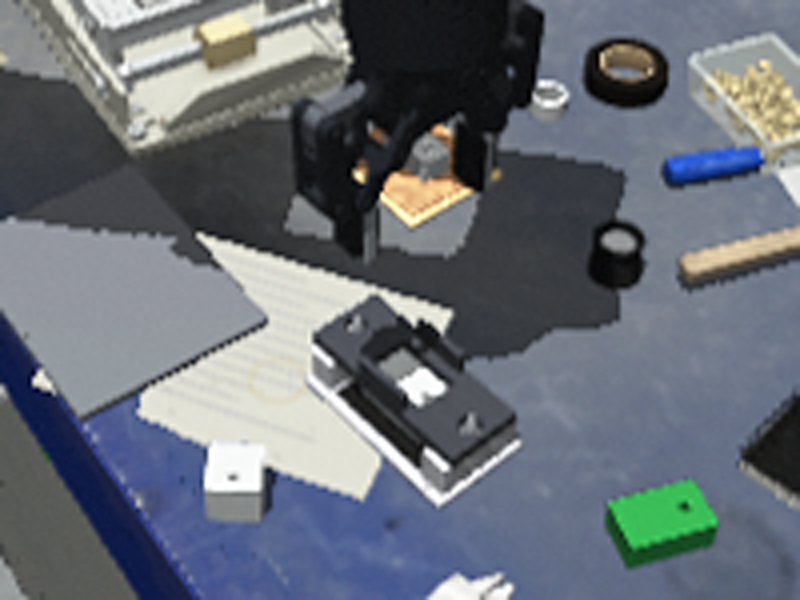

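View pics/w24.png

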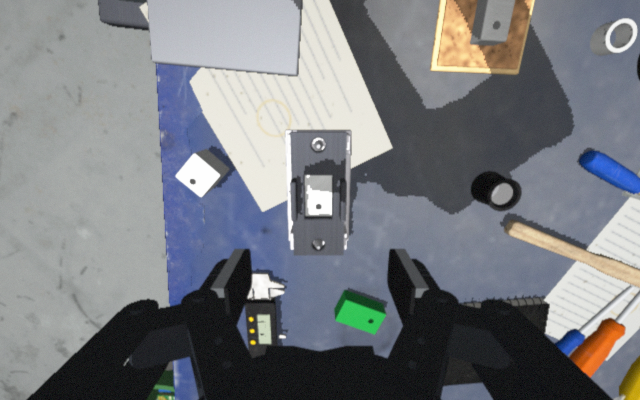

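The template is down on both dowels (wrist view (318,145) and (318,244)) with the large block in its window. The cube, loupe and ring look unmoved. A numeric check of these and the cork rest comes before handing in.

Run:
```python
from h import *
a=load('w19');w=load('w24')
print('rest',np.mean([onz(a,*p,8) for p in [(273,147),(363,147),(360,242),(275,242)]],0).round(1))
print('small',np.mean([onz(a,*p,26) for p in [(305,180),(331,180),(331,230),(306,230)]],0).round(1))
n=onz(w,319,145,43);s=onz(w,318.5,244,43);print('dowel mid',((n+s)/2).round(1))
P=np.array([onz(w,*p,38) for p in [(290,130),(351,130),(345,254),(295,254)]]);print('template',P.mean(0).round(1),np.hypot(*(P[1]-P[2])[:2]))
print('cube',onz(w,202,174,30).round(1),'was 401,-422'); print('loupe',onz(w,502,193,31).round(1))
S0=load('side0')['f'].astype(int);S1=load('s24')['f'].astype(int)
for nm,(x0,y0,x1,y1) in dict(cube=(278,272,300,298),loupe=(374,218,394,238),ring=(360,182,374,196)).items():
    print(nm,'mean abs pixel diff',abs(S0[y0:y1,x0:x1]-S1[y0:y1,x0:x1]).mean().round(1))
hand_in()
```

```text
rest [ 636.3 -261.6    8. ]
small [ 637. -264.   26.]
dowel mid [ 510.5 -427.6   43. ]
template [ 511.9 -428.    38. ] 116.38192750485892
cube [ 403.  -420.9   30. ] was 401,-422
loupe [ 679.2 -409.5   31. ]
cube mean abs pixel diff 0.8
loupe mean abs pixel diff 20.5
ring mean abs pixel diff 22.0
the job is handed in; nothing more can be done
```

The two blocks are swapped, the template is back on both dowels, and I handed the job in at about 40 s of the 128 s allowed. I laid the template flat on the mat first. The small block then went from the jig to the mat, the large block from the cork rest to the jig, and the small block from the mat to the cork rest.

Last checks:
- **Template:** centred about 1.5 mm from the dowel midpoint, with both dowels through their holes. It was fully down at the predicted height: contact at tool height 29.0 mm.
- **Large block:** on the jig's floor within about 2 mm of centre and square with the jig.
- **Small block:** about 2.5 mm from the cork rest's centre, standing flat in the picture.
- **Cube:** unmoved; the side view is identical before and after.
- **Loupe and ring:** this check was not clean. The side-view pixels around them changed (mean difference about 20), probably because the arm's shadow or the gripper was near them in the second picture. By eye they stand in the same places, and the robot never went near them. The loupe's single-view position came out about 5 mm from my first measurement, but I used a different assumed height.

Heights measured from two views scattered by a few mm, mostly low. I relied on the force at contact for final heights; the contacts matched the given heights to within about 1 mm.

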